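# Stir the mosaic beads and hold the stick out level

### The job

Draw the long burnishing stick out of its wooden holder block, put its foot down among the beads in the wide ceramic cup (nearly to the cup's floor) and stir three full rounds, circling some 2 cm from its middle, without spilling any bead. Then lift the stick out and turn it so that it lies roughly level, with every part of it at least 15 cm above the shelf, ready for me to wipe, and finish while still holding it there, at rest. Leave the cup standing about where it is and do not disturb the other things.

Things in the scene. Friction and masses are not known exactly. Their poses are not given: they have to be found in the camera images.
- stick: the burnishing stick: a plain round wooden rod 220 mm long, 14 mm in diameter up to 190 mm from its foot and 11 mm near the top, about 40 g; it stands upright, foot down, in one of the two holes of the holder and is the longer of the two things there. Origin at the centre of its foot, z along the rod to its top end, centre of mass about 108 mm from the foot. It is loose in the hole (about 1 mm play all round) and draws straight up
- stick_tip (a point): centre of the stick's foot, the end that stirs
- stick_top (a point): centre of the stick's top end, 220 mm from the foot
- holder: dark wooden holder block, fixed, 50 mm (its x) by 130 mm (its y) by 55 mm high, origin at the centre of its underside; two round blind holes of 16.5 mm diameter at y = +35 and -35 mm, 45 mm deep (floor 10 mm above the block's underside). The stick stands in one and the stub brush in the other, either way round
- brush: stub brush, bystander in the holder's other hole: 92 mm long, at most 17 mm in diameter, its top about 102 mm above the shelf; origin at its lower end, z up
- cup: wide round ceramic cup without a handle, loose, about 0.6 kg, 75 mm high, outside diameter 80 mm at the foot, 92 mm from 10 mm up and 98 mm at the rim, wall 5 mm, inner floor 6 mm above its underside and about 76 mm in diameter, the inside 82 mm across at bead height; the beads lie in a loose ring round its middle. Origin at the centre of its underside, z up
- bead0: one of six chunky glass drum beads lying in the cup, 22 mm in diameter, 18 mm high, 14 g; origin at the centre of one flat face
- bead1: one of six chunky glass drum beads lying in the cup, 22 mm in diameter, 18 mm high, 14 g; origin at the centre of one flat face
- bead2: one of six chunky glass drum beads lying in the cup, 22 mm in diameter, 18 mm high, 14 g; origin at the centre of one flat face
- bead3: one of six chunky glass drum beads lying in the cup, 22 mm in diameter, 18 mm high, 14 g; origin at the centre of one flat face
- bead4: one of six chunky glass drum beads lying in the cup, 22 mm in diameter, 18 mm high, 14 g; origin at the centre of one flat face
- bead5: one of six chunky glass drum beads lying in the cup, 22 mm in diameter, 18 mm high, 14 g; origin at the centre of one flat face
- tile0: gold-leaf glass tile, bystander, 28 x 28 x 9 mm, lying flat; origin at the centre of its underside
- tile1: gold-leaf glass tile, bystander, 28 x 28 x 9 mm, lying flat; origin at the centre of its underside
- tile2: gold-leaf glass tile, bystander, 28 x 28 x 9 mm, lying flat; origin at the centre of its underside
- cap: chrome spray bottle cap, bystander, 34 mm in diameter, 50 mm high, standing; origin at the centre of its underside
- jar: closed glass jar, bystander, 60 mm in diameter, 90 mm high, standing; origin at the centre of its underside

How it is judged:
On the way, in this order (a step that is already met when the one before it is completed fails the run):
1. the stick has been drawn out of its holder and is held in the fingers (z of stick_tip in the frame of holder above 0.06 m and contact force between stick and the fingers above 0.5 N), for 0.1 s.
2. stick's foot low among the beads, on the far side of the cup's middle (z of stick_tip in the frame of cup between -0.005 and 0.02 m and x of stick_tip in the frame of cup between 0.01 and 0.045 m and y of stick_tip in the frame of cup between -0.045 and 0.045 m), for 0.04 s.
3. stick's foot low among the beads, on the near side of the cup's middle (z of stick_tip in the frame of cup between -0.005 and 0.02 m and x of stick_tip in the frame of cup between -0.045 and -0.01 m and y of stick_tip in the frame of cup between -0.045 and 0.045 m), for 0.04 s.
4. stick's foot low among the beads, on the left side of the cup's middle (z of stick_tip in the frame of cup between -0.005 and 0.02 m and x of stick_tip in the frame of cup between -0.01 and 0.01 m and y of stick_tip in the frame of cup between 0.01 and 0.045 m), for 0.04 s.
5. stick's foot low among the beads, on the right side of the cup's middle, and beads stirred about: at least one of bead0 to bead2 and one of bead3 to bead5 is 15 mm from where it lay (z of stick_tip in the frame of cup between -0.005 and 0.02 m and x of stick_tip in the frame of cup between -0.01 and 0.01 m and y of stick_tip in the frame of cup between -0.045 and -0.01 m and distance of any of bead0, bead1, bead2 from where it was at the start of the episode above 0.015 m and distance of any of bead3, bead4, bead5 from where it was at the start of the episode above 0.015 m), for 0.04 s.
At the end, for the whole second after the job is handed in: The fingers hold the stick at rest within 35 degrees of level, both its ends more than 150 mm above the shelf, touching neither cup nor holder; all six beads are in the cup; the cup stands upright within 50 mm of its first place; tiles, cap, jar and stub brush are within 30 mm of theirs (angle between stick's own z axis and vertical between 0.96 and 2.18 rad and height (world z) of each of stick_tip, stick_top above 0.15 m and contact force between stick and the fingers above 0.5 N and contact force between stick and cup below 0.05 N and contact force between stick and holder below 0.05 N and linear speed of stick below 0.03 m/s and angular speed of stick below 0.3 rad/s and angle between cup's own z axis and vertical below 0.1 rad and distance of cup from where it was at the start of the episode below 0.05 m and horizontal distance between each of bead0, bead1, bead2, bead3, bead4, bead5 and cup below 0.048 m and z of each of bead0, bead1, bead2, bead3, bead4, bead5 in the frame of cup below 0.075 m and distance of each of tile0, tile1, tile2, cap, jar, brush from where it was at the start of the episode below 0.03 m); the arm keeps its last pose, push and grip.
It fails at once if a bystander (tile, cap, jar, stub brush) pushed more than 30 mm (distance of any of tile0, tile1, tile2, cap, jar, brush from where it was at the start of the episode above 0.03 m).
It fails at once if the cup tipped by more than 20 degrees (angle between cup's own z axis and vertical above 0.35 rad).
It fails at once if a bead out of the cup (horizontal distance between any of bead0, bead1, bead2, bead3, bead4, bead5 and cup above 0.06 m).
It also fails if it takes over 72 s, if anything falls off the work surface, if the arm or the gripper's body presses on something with over 40 N, if the wrist force passes 120 N, or if a joint passes its speed limit or range.

### The arm

A 6-joint arm with a two-finger parallel gripper is mounted at the origin on the work surface. World frame = base frame: x ahead of the robot, y to its left, z up, the work surface at z = 0. Lengths are in m, angles in rad, forces in N, time in s.
With the tool pointing down it reaches from about 0.375 to 0.975 m from the base axis. Payload 3.8 kg.
Tool frame: the origin (TCP) lies on the mounting face of the last link; the fingertips stand 173 mm ahead of it and the grasp point (between the pads) lies 155 mm ahead of it; z points along the fingers, y is the direction in which the jaws open and shut (so a half turn about z gives the same grasp; the last joint's range is limited). The gripper opens to 85 mm and grips with 20 to 120 N. Pads are 22 mm wide; open, the fingers measure 114 mm over their backs; the gripper's body (76 mm by 85 mm) begins 54 mm behind the grasp point. The pads swing forward as they close: fully open they stand 13 mm farther back than shut.
Start: joints at [-1.138, 0.264, 1.604, -0, 1.274, -0.037], TCP at [0.306, -0.602, 0.405] pointing down, gripper open.
Joint ranges: [-2.63, 2.63], [-0.94, 2.18], [0.31, 2.57], [-1.31, 4.45], [0, 2.66], [-2.55, 2.55]. Speed limits (rad/s): [2.57, 2.57, 3.14, 3.14, 3.14, 3.14].

### API

Orientations are given as a rotation vector (axis times angle).
In Python, from workcell import bot gives the robot as it stands.
- The arm moves only by the shell command python3 -m jog 'ROWS' [FORCE]. ROWS is JSON, a list that holds one entry, the list of rows, each a list of 7 numbers: the closure, from 0 (fully open) to 1 (shut), then the shift along the tool's x, y, z in cm, then the turn, a rotation vector about the tool's x, y, z in rad. A call has 1 to 12 rows; each row is the pose to reach, as a shift and turn from the pose commanded when the call began, along the tool's axes at that moment; what a row does not reach only later rows make up. A row lasts 1/8 s, in which the tool goes at most 62.5 mm and 10.7 degrees, less where a joint would pass 70% of its speed; a pose out of reach is approached as far as the arm can. A call with a gripper value outside its range is refused whole. The fingers move at their own pace and stop on an object; FORCE is the grip in N (left out, the last holds). Time passes only in rows, so rows that repeat a pose let the fingers close. It gives the time, the measured TCP pose, the force and the opening at its end, in the units of the state.
- bot.read_state(): the state, without advancing time (a new reading comes with each control period).
- bot.read_camera(name): name is "scene" or "top" or "wrist"; returns the picture (480x640x3 uint8, red, green, blue); there is no depth.
- bot.camera_model(name): a dict with "intrinsics" (3x3 intrinsics, pixels), "k1" (the pictures are not rectified: a ray, as slopes to the right and down, at radius r is drawn at 1 + k1 r^2 times it, then the intrinsics apply), "rvec" (rotation vector, rad) and "tvec" (3), from world to camera coordinates, as OpenCV has them. Camera axes: x right, y down, z forward; pixel columns grow to the right and rows downward; lengths in m; the calibration is good to about 2 mm. A picture is of the moment at which its call begins: read the wrist's pose just before it. camera_model takes no time and is no camera call; for the wrist camera it gives the pose at the moment of the call.
- bot.finish_job(): hands the job in, once; it reports no verdict.
The state is a dict: "time": time; "q": joint angles; "joint_vel": joint speeds; "joint_torque": joint torques, N m; "tool_pos": TCP position; "tcp_rot": TCP orientation; "wrist_force": force on the tool from outside, world axes, zero at the start; "torque": the same for the moment, N m; "width": opening from 0.0 (shut) to 1.0 (fully open).
Only numpy, scipy, OpenCV 4.12 (cv2) and the standard library are available. Lean on these libraries where they do the work, as an engineer would, in place of code of your own. Each camera call takes 0.05 s, during which the arm holds its last target.

## Working session

There is one attempt and no reset: what is moved stays moved. The work goes in short steps, Python scripts to look and compute and a shell command to move; the robot and the scene stay as the last step left them, time stands still between calls to the robot, and variables do not carry over. Pictures are saved under pics/ and viewed, and the job is handed in when it is done.

```bash
ls; mkdir -p pics; python3 - <<'E'
from workcell import bot
import cv2
s=bot.read_state();print(s)
for n in ("scene","top","wrist"):
    m=bot.camera_model(n);print(n,m)
    im=bot.read_camera(n);cv2.imwrite(f"pics/{n}0.png",im[:,:,::-1])
E
```

```text
pics
{'time': 0.0, 'q': array([-1.13789730e+00,  2.64769261e-01,  1.60540279e+00,  1.60077646e-06,
        1.27370778e+00, -3.68858606e-02]), 'joint_vel': array([-0.00126853, -0.00151297,  0.00108311, -0.00073213,  0.00073092,
        0.00019675]), 'joint_torque': array([-1.92726868e-03, -5.15111232e+01, -3.67320979e+01, -1.30666367e-04,
        1.27109553e-02,  2.98589420e-06]), 'tool_pos': array([ 0.30542791, -0.60155056,  0.40333519]), 'tcp_rot': array([-3.05314147e+00, -7.30646477e-01,  7.03875930e-04]), 'wrist_force': array([-0.68351941,  1.60078201,  0.75418522]), 'torque': array([ 0.00578532, -0.01891412, -0.04191791]), 'width': 0.99857126925666}
scene {'intrinsics': array([[464.5164293 ,   0.        , 328.577851  ],
       [  0.        , 464.5164293 , 240.46905664],
       [  0.        ,   0.        ,   1.        ]]), 'k1': -0.12271286865884795, 'rvec': array([ 1.15912087,  2.22761848, -1.09793773]), 'tvec': array([ 0.35160304, -0.1904249 ,  1.26890073])}
top {'intrinsics': array([[474.00301187,   0.        , 322.48866151],
       [  0.        , 474.00301187, 245.64760246],
       [  0.        ,   0.        ,   1.        ]]), 'k1': 0.012888903047592756, 'rvec': array([ 2.13806782, -2.19911784,  0.10667479]), 'tvec': array([-0.00201228,  0.62928989,  0.81459477])}
wrist {'intrinsics': array([[336.53755628,   0.        , 318.69470287],
       [  0.        , 336.53755628, 239.99442541],
       [  0.        ,   0.        ,   1.        ]]), 'k1': -0.05219888167164895, 'rvec': array([-2.43337978,  1.494047  ,  0.2474725 ]), 'tvec': array([-0.67372393, -0.04146934,  0.38059072])}
```

View pics/scene0.png

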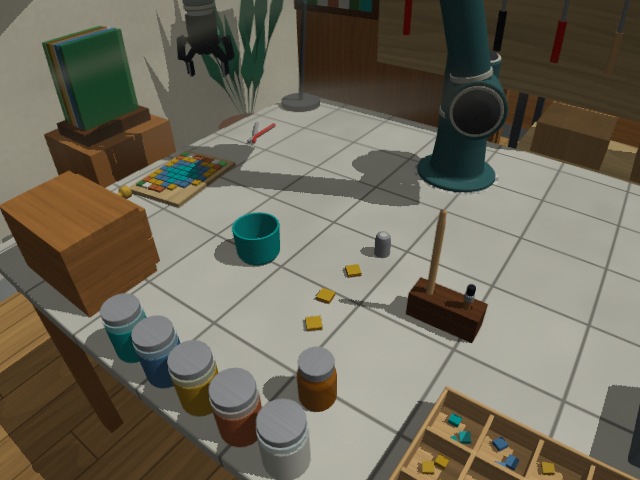

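View pics/top0.png

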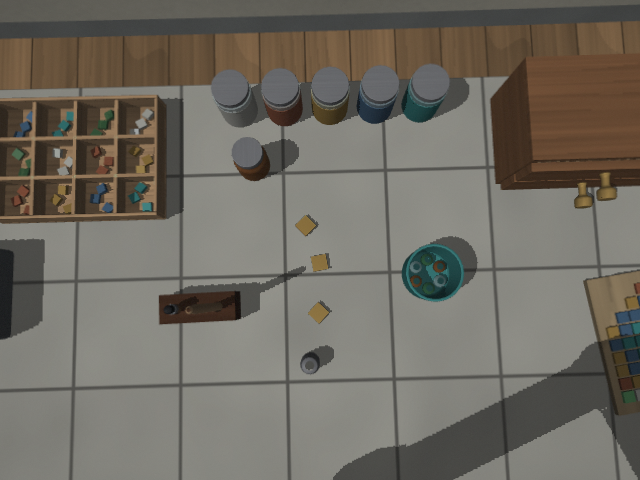

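View pics/wrist0.png

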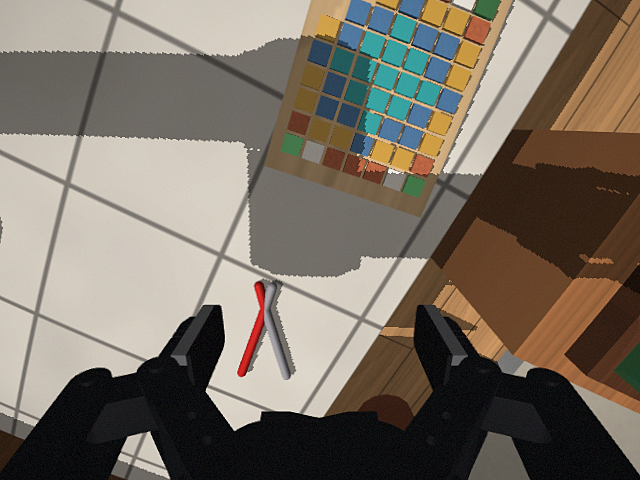

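The scene view shows the stick (foot about (433,292), top (443,211)) in the left hole of the dark block, the brush in the right hole, and the teal cup at (257,238). In the top view the cup is at (433,273), the block spans (160–240, 291–323), the tiles are near (306–319, 225–313), the cap is at (310,363) and the jar at (250,158).

```bash
cat > h.py <<'E'
import numpy as np, cv2
from workcell import bot
def model(n):
    m=bot.camera_model(n);R=cv2.Rodrigues(np.array(m["rvec"]))[0];return np.array(m["intrinsics"]),np.array([m["k1"],0,0,0.]),R,np.array(m["tvec"])
def ray(n,uv,M=None):
    K,d,R,t=M or model(n)
    # drawn = slope*(1+k1 r^2): OpenCV model
    p=cv2.undistortPointsIter(np.array([[uv]],float),K,d,None,None,(3,100,1e-12))[0,0]
    return -R.T@t, R.T@np.array([p[0],p[1],1.])
def onz(n,uv,z,M=None):
    c,v=ray(n,uv,M);return c+v*(z-c[2])/v[2]
def tri(n1,u1,n2,u2):
    a,v=ray(n1,u1);b,w=ray(n2,u2);A=np.stack([v,-w],1);s=np.linalg.lstsq(A,b-a,rcond=None)[0]
    p,q=a+v*s[0],b+w*s[1];return (p+q)/2,np.linalg.norm(p-q)
def proj(n,P,M=None):
    K,d,R,t=M or model(n);return cv2.projectPoints(np.array(P,float).reshape(-1,3),cv2.Rodrigues(R)[0],t,K,d)[0][:,0]
E
python3 - <<'E'
from h import *
np.set_printoptions(precision=4,suppress=True)
im=cv2.imread("pics/top0.png");im2=cv2.imread("pics/scene0.png")
a=cv2.resize(im[270:345,140:260],None,fx=6,fy=6,interpolation=0)
b=cv2.resize(im2[200:345,400:500],None,fx=4,fy=4,interpolation=0)
cv2.imwrite("pics/crA.png",a);cv2.imwrite("pics/crB.png",b)
hsv=cv2.cvtColor(im,cv2.COLOR_BGR2HSV)
m=cv2.inRange(hsv,(80,120,60),(100,255,255));m[:, :390]=0;m[:,480:]=0;m[:220]=0;m[320:]=0
pts=cv2.findNonZero(m);h=cv2.convexHull(pts);(cx,cy),(w,hh),an=cv2.fitEllipse(h);print("cup ellipse",cx,cy,w,hh,an)
print("min circ",cv2.minEnclosingCircle(h))
for z in(0,0.075):print(onz("top",(cx,cy),z))
cv2.imwrite("pics/crC.png",cv2.resize(im[235:310,395:475],None,fx=7,fy=7,interpolation=0))
print("img center cam",ray("top",(322,245)))
E
```

```text
cup ellipse 433.0735168457031 272.5556335449219 56.354923248291016 61.13030242919922 83.53256225585938
min circ ((432.5, 273.5), 30.70026206970215)
[ 0.5767 -0.2216  0.    ]
[ 0.5739 -0.2043  0.075 ]
img center cam (array([ 0.5441, -0.0204,  0.8736]), array([ 0.1017,  0.0018, -0.9948]))
```

View pics/crA.png

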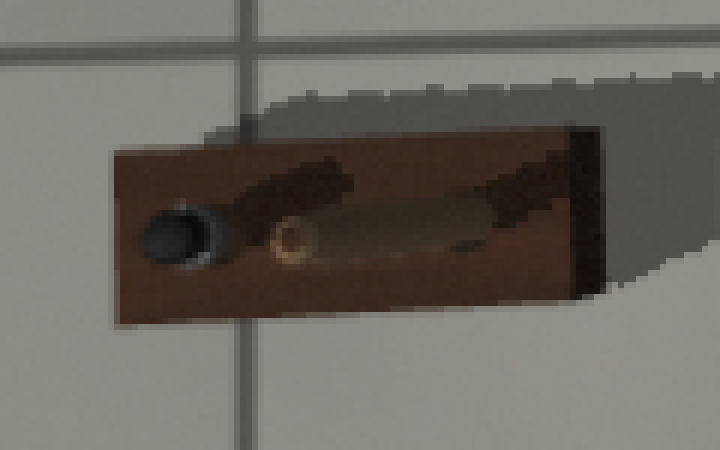

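View pics/crB.png

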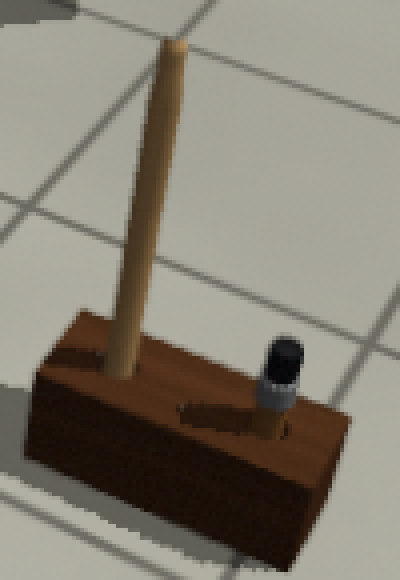

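View pics/crC.png

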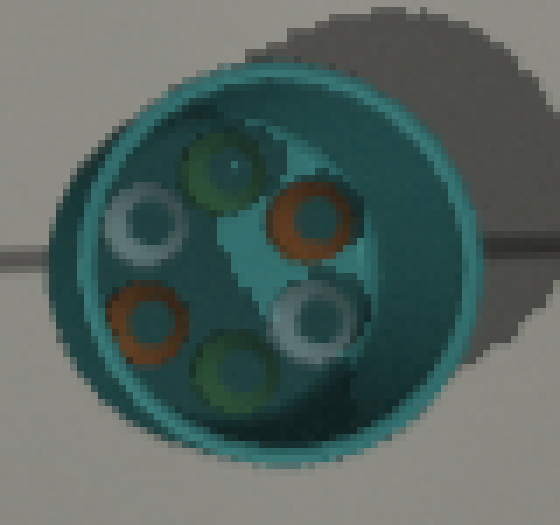

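```bash
python3 - <<'E'
from h import *
np.set_printoptions(precision=4,suppress=True)
A=lambda x,y:(x/6+140-.4,y/6+270-.4)
B=lambda x,y:(x/4+400-.4,y/4+200-.4)
C=lambda x,y:(x/7+395-.4,y/7+235-.4)
print("sticktop z.23",onz("top",A(293,241),.23),onz("scene",B(174,43),.23),tri("top",A(293,241),"scene",B(174,43)))
cs=[onz("top",A(*p),.055) for p in((114,152),(118,326),(570,127),(572,300))]
print("corners",np.array(cs));H=np.mean(cs,0);print("H",H, np.linalg.norm(cs[0]-cs[1]),np.linalg.norm(cs[0]-cs[2]))
d=(cs[2]+cs[3]-cs[0]-cs[1])/2;d/=np.linalg.norm(d);print("dir away brush",d,"yaw",np.degrees(np.arctan2(d[1],d[0])));print("stick hole",H+d*.035,"brush",H-d*.035)
print("scene base",onz("scene",B(121,368),.055))
cb=[onz("scene",B(*p),.055) for p in((38,373),(82,312),(350,418),(310,487))];print("scene corners",np.array(cb),np.mean(cb,0))
for p in((282,264),):print("cup rim",onz("top",C(*p),.075))
print("rim L R T B",[onz("top",C(*p),.075) for p in((82,264),(482,264),(282,62),(282,466))])
for n,p in dict(green=(223,173),wt=(145,223),or_=(147,322),gr2=(234,371),wt2=(315,321),or2=(312,222)).items():print(n,onz("top",C(*p),.024))
E
```

```text
sticktop z.23 [0.5274 0.1629 0.23  ] [0.5329 0.1645 0.23  ] (array([0.5276, 0.1633, 0.2267]), np.float64(0.001256940906220421))
corners [[0.5496 0.2639 0.055 ]
 [0.5003 0.2624 0.055 ]
 [0.553  0.1335 0.055 ]
 [0.5039 0.1334 0.055 ]]
H [0.5267 0.1983 0.055 ] 0.049285123979940004 0.13046830599176376
dir away brush [ 0.0269 -0.9996  0.    ] yaw -88.45868241929993
stick hole [0.5276 0.1633 0.055 ] brush [0.5258 0.2333 0.055 ]
scene base [0.5303 0.1649 0.055 ]
scene corners [[0.554  0.1358 0.055 ]
 [0.5069 0.1339 0.055 ]
 [0.5023 0.2617 0.055 ]
 [0.5505 0.262  0.055 ]] [0.5284 0.1984 0.055 ]
cup rim [ 0.5742 -0.2074  0.075 ]
rim L R T B [array([ 0.5756, -0.1594,  0.075 ]), array([ 0.5729, -0.2552,  0.075 ]), array([ 0.6229, -0.2099,  0.075 ]), array([ 0.5261, -0.2049,  0.075 ])]
green [ 0.5998 -0.2054  0.024 ]
wt [ 0.5876 -0.1849  0.024 ]
or_ [ 0.5623 -0.1842  0.024 ]
gr2 [ 0.5493 -0.2057  0.024 ]
wt2 [ 0.5614 -0.2269  0.024 ]
or2 [ 0.5867 -0.2275  0.024 ]
```

```bash
python3 - <<'E'
from h import *
im2=cv2.imread("pics/scene0.png");cv2.imwrite("pics/crD.png",cv2.resize(im2[205:270,225:290],None,fx=8,fy=8,interpolation=0))
E
```

```text
(no output)
```

View pics/crD.png

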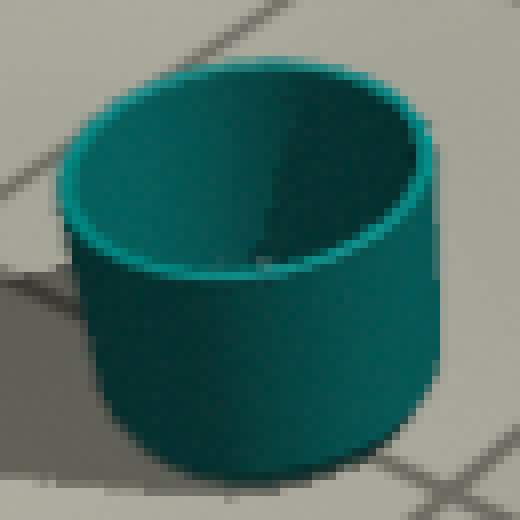

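Check: block 49.3 × 130.5 mm (50 × 130 given), the stick's top triangulates to z = 0.227 (0.230 expected), and the stick axis is at (0.528, 0.163) by both the hole and the top. The cup's middle is at about (0.5745, −0.207), and its beads form a ring of about 25 mm radius. I'll grip the stick from above, with the jaws along world x (tool x = +y, tool y = +x, tool z = down).

```bash
python3 -m jog '[[[0,54.4,-58.2,-4.5,0,0,-1.101],[0,54.4,-58.2,-4.5,0,0,-1.101],[0,54.4,-58.2,-4.5,0,0,-1.101],[0,54.4,-58.2,-4.5,0,0,-1.101],[0,54.4,-58.2,-4.5,0,0,-1.101],[0,54.4,-58.2,-4.5,0,0,-1.101],[0,54.4,-58.2,-4.5,0,0,-1.101],[0,54.4,-58.2,-4.5,0,0,-1.101],[0,54.4,-58.2,-4.5,0,0,-1.101],[0,54.4,-58.2,-4.5,0,0,-1.101],[0,54.4,-58.2,-4.5,0,0,-1.101],[0,54.4,-58.2,-4.5,0,0,-1.101]]]' 60; python3 -c "
from h import *
print(bot.read_state())"
```

```text
time: 1.65
tool_pos: [0.5139, 0.1195, 0.4471]
tcp_rot: [2.221, 2.221, 0.0]
wrist_force: [0.6, -0.6, 0.3]
width: 1.0
{'time': 1.65, 'q': array([ 1.81369136e-01, -4.13523632e-02,  1.86317124e+00, -2.99816937e-04,
        1.31942747e+00,  1.81135332e-01]), 'joint_vel': array([ 0.88745189,  0.4314075 , -0.45971032, -0.00554795,  0.02078042,
        0.88629206]), 'joint_torque': array([ -2.89117455, -37.82383919, -34.84818935,   0.25119147,
         0.26720711,  -0.90945555]), 'tool_pos': array([0.51387463, 0.11950034, 0.44706518]), 'tcp_rot': array([2.22079092e+00, 2.22147575e+00, 1.88525020e-04]), 'wrist_force': array([ 0.62607068, -0.60995889,  0.26758569]), 'torque': array([-0.02756942,  0.00807346, -0.00742393]), 'width': 1.0002981718948223}
```

```bash
python3 -m jog '[[[0,0,0,0,0,0,0],[0,0,0,0,0,0,0],[0,0,0,0,0,0,0]]]'; python3 - <<'E'
from h import *
s=bot.read_state();print(s['tool_pos'],s['tcp_rot'],s['q'])
M=model("wrist");cv2.imwrite("pics/w1.png",bot.read_camera("wrist")[:,:,::-1])
print(proj("wrist",[[.5276,.1633,.23],[.5276,.1633,.055]],M))
E
```

```text
time: 2.02
tool_pos: [0.5136, 0.1161, 0.4467]
tcp_rot: [-2.223, -2.22, 0.001]
wrist_force: [0.4, -0.6, -0.3]
width: 0.998
[0.51355234 0.11612035 0.44665012] [-2.22318039e+00 -2.21955949e+00  1.32588375e-03] [ 1.75196008e-01 -4.28767430e-02  1.86539306e+00 -4.14249558e-04
  1.31982567e+00  1.76929063e-01]
[[344.84116283 192.57886494]
 [332.62467622 161.66202751]]
```

View pics/w1.png

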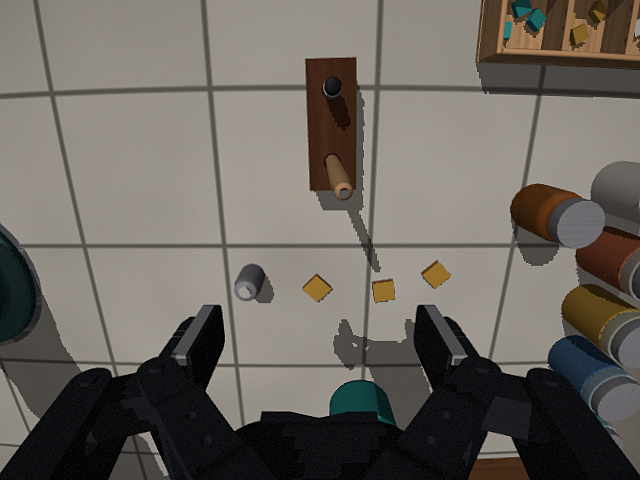

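The wrist view shows the stick's top at (344,192), against a prediction of (345,193), so the position agrees. Next I'll centre over it.

```bash
python3 -m jog '[[[0,2.4,0.7,0,0,0,0],[0,4.7,1.4,0,0,0,0],[0,4.7,1.4,0,0,0,0],[0,4.7,1.4,0,0,0,0],[0,4.7,1.4,0,0,0,0]]]'; python3 - <<'E'
from h import *
s=bot.read_state();print(s['tool_pos'],s['tcp_rot'])
M=model("wrist");im=bot.read_camera("wrist")[:,:,::-1];cv2.imwrite("pics/w2.png",im)
print(proj("wrist",[[.5276,.1633,.23],[.5276,.1633,.055]],M))
E
```

```text
time: 2.7
tool_pos: [0.5277, 0.1634, 0.447]
tcp_rot: [2.223, 2.22, -0.001]
wrist_force: [-0.2, -0.7, -0.2]
width: 1.001
[0.52768638 0.16335071 0.44695245] [ 2.22277575e+00  2.21995834e+00 -5.12442955e-04]
[[319.34137357 270.44258763]
 [319.04189242 205.6454462 ]]
```

View pics/w2.png

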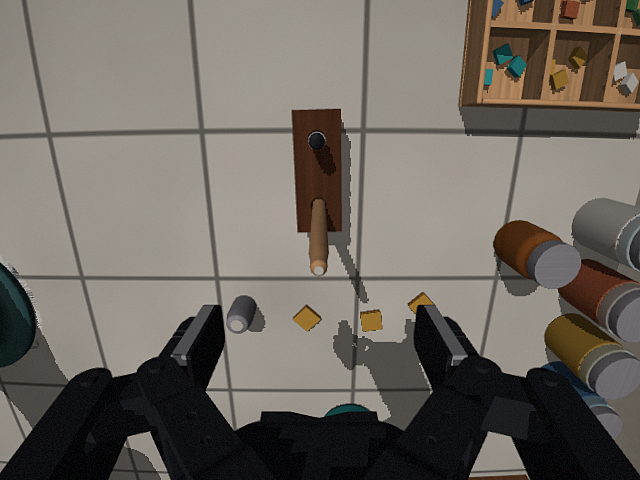

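The stick's top is at (319,269), predicted (319,270), so it is centred between the pads. Descend and close.

```bash
python3 -m jog '[[[0,0,0,3,0,0,0],[0,0,0,6,0,0,0],[0,0,0,9,0,0,0],[0,0,0,10.8,0,0,0],[0,0,0,10.8,0,0,0],[0,0,0,10.8,0,0,0]]]'; python3 -m jog '[[[1,0,0,0,0,0,0],[1,0,0,0,0,0,0],[1,0,0,0,0,0,0],[1,0,0,0,0,0,0],[1,0,0,0,0,0,0],[1,0,0,0,0,0,0],[1,0,0,0,0,0,0],[1,0,0,0,0,0,0]]]' 80; python3 - <<'E'
from h import *
s=bot.read_state();print(s['tool_pos'],s['tcp_rot'],s['wrist_force'],s['torque'])
im=bot.read_camera("wrist")[:,:,::-1];cv2.imwrite("pics/w3.png",im)
E
```

```text
time: 3.5
tool_pos: [0.5284, 0.1644, 0.3403]
tcp_rot: [2.221, 2.221, 0.003]
wrist_force: [0.1, -0.1, 0.9]
width: 1.002
time: 4.5
tool_pos: [0.528, 0.1644, 0.3393]
tcp_rot: [2.221, 2.221, 0.001]
wrist_force: [-0.6, 0.5, 4.0]
width: 0.142
[0.52797423 0.16444462 0.33932429] [2.22125978e+00 2.22132164e+00 6.79392557e-04] [-0.59779196  0.51520676  3.97091173] [-0.00853858  0.17140021 -0.006337  ]
```

View pics/w3.png

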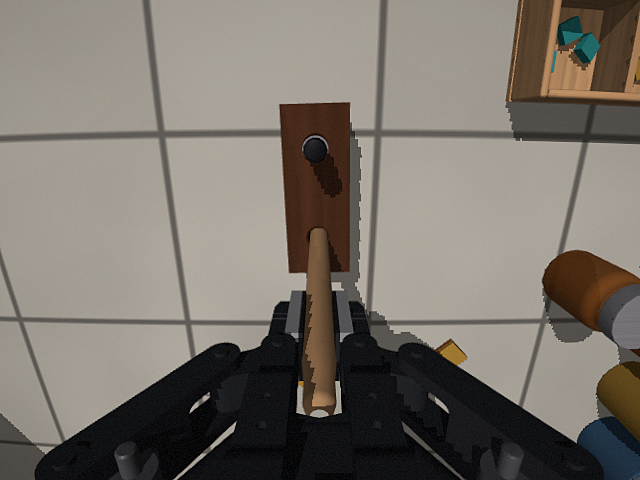

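The stick sits between the pads (top at (318,410)), with a width of 0.142, about 12–14 mm. Draw it straight up.

```bash
python3 -m jog '[[[1,0,0,-1,0,0,0],[1,0,0,-2,0,0,0],[1,0,0,-3,0,0,0],[1,0,0,-4,0,0,0],[1,0,0,-5.5,0,0,0],[1,0,0,-7,0,0,0],[1,0,0,-9,0,0,0],[1,0,0,-11,0,0,0],[1,0,0,-12,0,0,0],[1,0,0,-12,0,0,0],[1,0,0,-12,0,0,0]]]' 100; python3 - <<'E'
from h import *
s=bot.read_state();print(s['tool_pos'],s['tcp_rot'],s['wrist_force'],s['torque'],s['width'])
for n in("wrist","top","scene"):
    im=bot.read_camera(n)[:,:,::-1];cv2.imwrite(f"pics/{n}4.png",im)
E
```

```text
time: 5.92
tool_pos: [0.5276, 0.1643, 0.4582]
tcp_rot: [-2.221, -2.221, 0.002]
wrist_force: [0.2, -1.0, -1.1]
width: 0.137
[0.52762857 0.16431081 0.45817305] [-2.22101398e+00 -2.22093038e+00  1.94208711e-03] [ 0.18390189 -0.95873149 -1.09314539] [ 0.03074401 -0.02824039 -0.00554128] 0.13670344600059445
```

View pics/scene4.png

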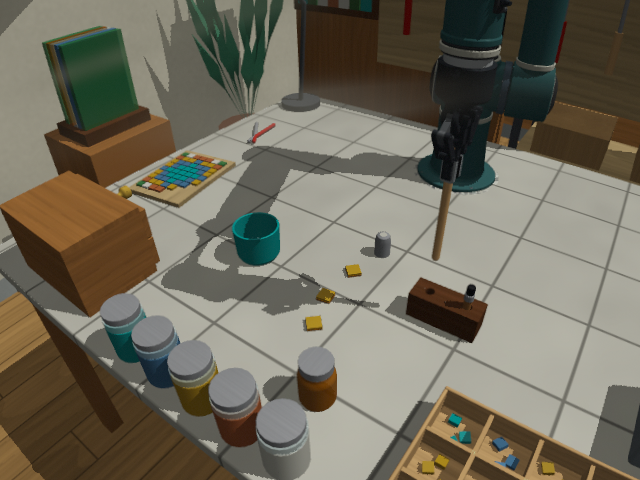

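View pics/wrist4.png

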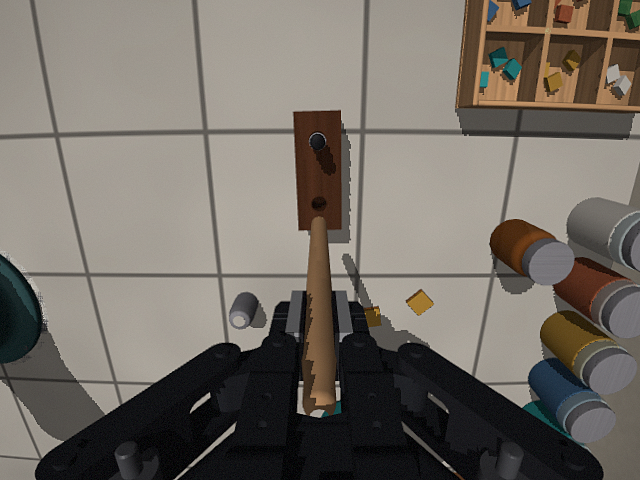

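The stick is out, foot at about (437,260) in the scene view and (318,219) in the wrist view. Now measure its foot relative to the tool.

```bash
python3 - <<'E'
from h import *
np.set_printoptions(precision=4,suppress=True)
im=cv2.imread("pics/scene4.png");a=cv2.resize(im[170:270,415:475],None,fx=6,fy=6,interpolation=0)
im=cv2.imread("pics/wrist4.png");b=cv2.resize(im[205:245,290:350],None,fx=8,fy=8,interpolation=0)
im=cv2.imread("pics/top4.png");c=cv2.resize(im[270:345,140:260],None,fx=6,fy=6,interpolation=0)
cv2.imwrite("pics/f1.png",a);cv2.imwrite("pics/f2.png",b);cv2.imwrite("pics/f3.png",c)
p=bot.read_state()['tool_pos'];print(p,proj("wrist",[p[0],p[1],.129]),proj("scene",[p[0],p[1],.129]),proj("top",[p[0],p[1],.129]))
E
```

```text
[0.5276 0.1643 0.4579] [[319.8357 220.884 ]] [[435.8399 258.743 ]] [[206.0025 307.4092]]
```

View pics/f1.png

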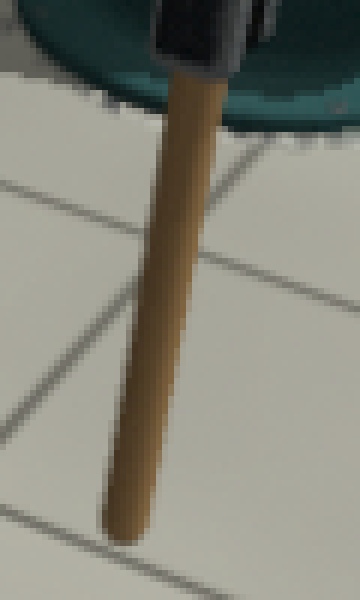

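View pics/f2.png

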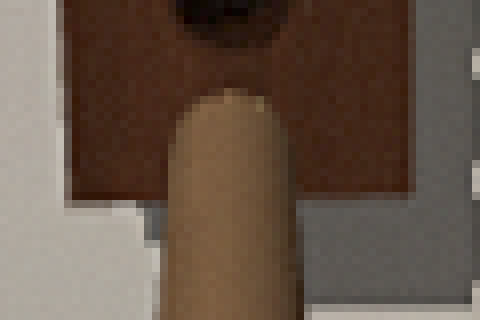

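View pics/top4.png

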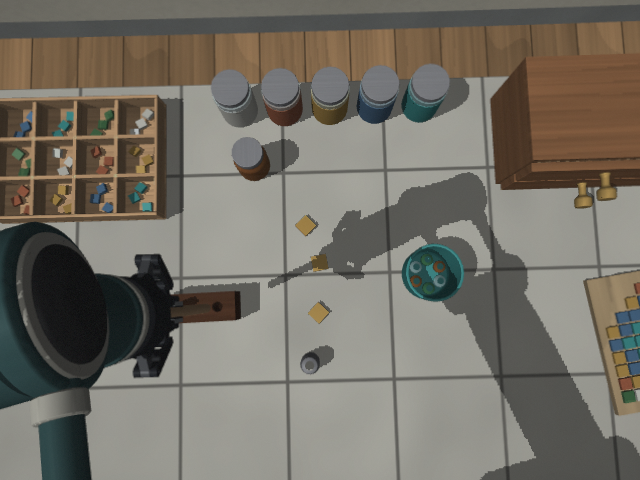

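The foot appears at (436,258) in the scene view, prediction (435.8,258.7): it lies straight below the tool, 0.329 m from the TCP, to within about 1 mm. Nothing else has moved. Carry it over the cup's middle.

```bash
python3 -m jog '[[[1,-2,0.3,0,0,0,0],[1,-5,0.7,0,0,0,0],[1,-9,1.2,0,0,0,0],[1,-13,1.7,0,0,0,0],[1,-17,2.2,0,0,0,0],[1,-21,2.7,0,0,0,0],[1,-25,3.2,0,0,0,0],[1,-29,3.7,0,0,0,0],[1,-33,4.2,0,0,0,0],[1,-36,4.6,0,0,0,0],[1,-37.1,4.7,0,0,0,0],[1,-37.1,4.7,0,0,0,0]]]'; python3 -m jog '[[[1,0,0,0,0,0,0],[1,0,0,0,0,0,0]]]'; python3 - <<'E'
from h import *
np.set_printoptions(precision=4,suppress=True)
s=bot.read_state();p=s['tool_pos'];print(p,s['tcp_rot'],s['width'])
for n in("wrist","top","scene"):
    M=model(n);im=bot.read_camera(n)[:,:,::-1];cv2.imwrite(f"pics/{n}5.png",im)
    print(n,proj(n,[[p[0],p[1],p[2]-.329],[.5745,-.207,.075]],M))
im=cv2.imread("pics/scene5.png");cv2.imwrite("pics/g1.png",cv2.resize(im[160:270,215:305],None,fx=5,fy=5,interpolation=0))
E
```

```text
time: 7.58
tool_pos: [0.5745, -0.2073, 0.4586]
tcp_rot: [-2.222, -2.219, 0.0]
wrist_force: [0.3, 0.8, 0.2]
width: 0.14
time: 7.82
tool_pos: [0.5748, -0.2055, 0.4591]
tcp_rot: [-2.22, -2.223, -0.0]
wrist_force: [0.5, -0.3, -0.4]
width: 0.133
[ 0.5748 -0.2055  0.4591] [-2.2199 -2.2228 -0.0004] 0.13310201988777587
wrist [[319.1351 221.0912]
 [318.7581 208.7764]]
top [[441.8752 270.405 ]
 [434.6591 272.1541]]
scene [[253.168  202.4467]
 [255.5812 224.7177]]
```

View pics/wrist5.png

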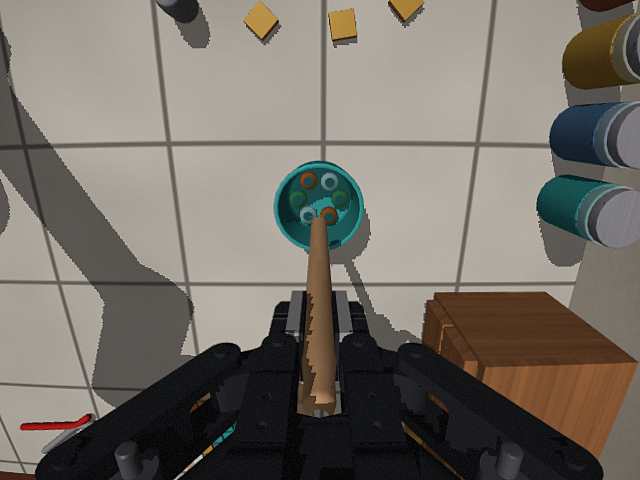

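View pics/g1.png

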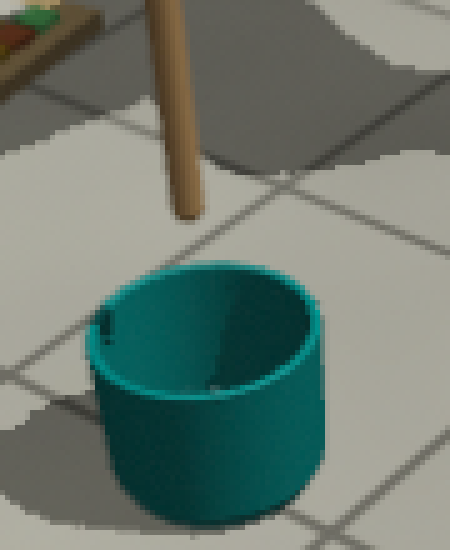

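The foot is at (252.6,202.2) in the scene view, predicted (253.2,202.4). The rim is centred at x=319 in the wrist view, prediction 318.8, and the bead ring is open in the middle. Lower the foot to about 13 mm.

```bash
python3 -m jog '[[[1,0,0,2,0,0,0],[1,0,0,4,0,0,0],[1,0,0,6,0,0,0],[1,0,0,7.5,0,0,0],[1,0,0,9,0,0,0],[1,0,0,10,0,0,0],[1,0,0,11,0,0,0],[1,0,0,11.7,0,0,0],[1,0,0,11.7,0,0,0],[1,0,0,11.7,0,0,0],[1,0,0,11.7,0,0,0]]]'; python3 - <<'E'
from h import *
np.set_printoptions(precision=4,suppress=True)
s=bot.read_state();p=s['tool_pos'];print(p,s['tcp_rot'],s['width'],s['wrist_force'])
for n in("wrist",):
    M=model(n);im=bot.read_camera(n)[:,:,::-1];cv2.imwrite(f"pics/{n}6.png",im)
    print(n,proj(n,[[p[0],p[1],p[2]-.329],[.5745,-.207,.075]],M))
cv2.imwrite("pics/g2.png",cv2.resize(im[180:320,240:400],None,fx=5,fy=5,interpolation=0))
E
```

```text
time: 9.35
tool_pos: [0.5751, -0.2067, 0.3426]
tcp_rot: [2.221, 2.221, 0.001]
wrist_force: [-0.3, 0.2, -1.1]
width: 0.14
[ 0.5751 -0.2067  0.3426] [2.2207 2.2207 0.0007] 0.14026264388499982 [-0.337   0.2238 -1.0659]
wrist [[318.8037 220.8712]
 [318.143  243.176 ]]
```

View pics/g2.png

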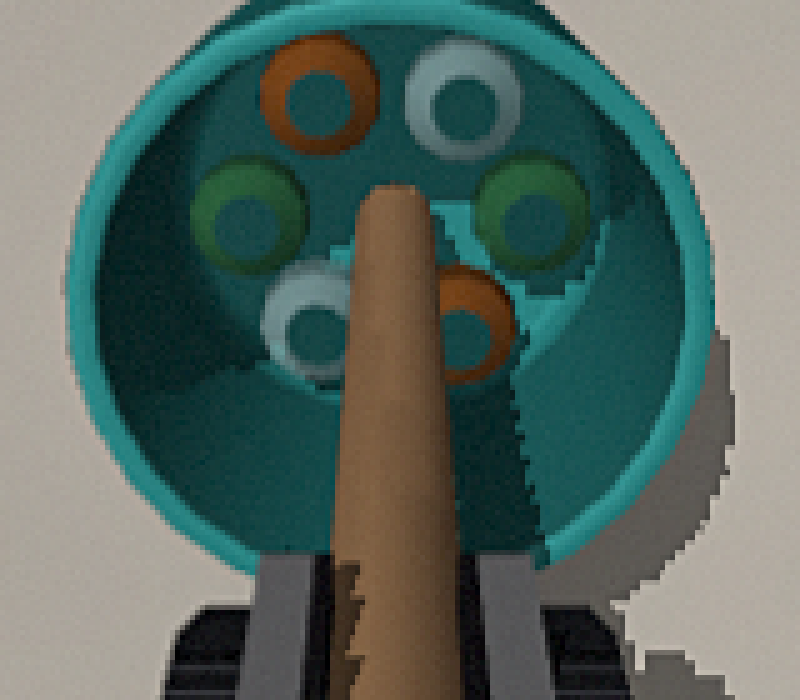

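The foot stands in the open middle of the bead ring (crop (393,190)), with all six beads around it. Begin a slow outward spiral.

```bash
python3 -m jog '[[[1,-0.2,0.35,0.1,0,0,0],[1,-0.18,0.68,0.2,0,0,0],[1,0,0.9,0.2,0,0,0],[1,0.28,1.06,0.2,0,0,0],[1,0.6,1.04,0.2,0,0,0],[1,0.92,0.92,0.2,0,0,0],[1,1.21,0.7,0.2,0,0,0],[1,1.45,0.39,0.2,0,0,0],[1,1.6,0,0.2,0,0,0],[1,1.64,-0.44,0.2,0,0,0],[1,1.56,-0.9,0.2,0,0,0],[1,1.34,-1.34,0.2,0,0,0]]]'; python3 - <<'E'
from h import *
np.set_printoptions(precision=4,suppress=True)
s=bot.read_state();p=s['tool_pos'];print(p,s['tcp_rot'],s['width'],s['wrist_force'],s['torque'])
im=bot.read_camera("wrist")[:,:,::-1]
cv2.imwrite("pics/g3.png",cv2.resize(im[160:320,220:420],None,fx=4,fy=4,interpolation=0))
E
```

```text
time: 10.9
tool_pos: [0.5617, -0.1937, 0.3408]
tcp_rot: [2.219, 2.22, 0.001]
wrist_force: [2.3, -3.5, 0.5]
width: 0.139
[ 0.5617 -0.1937  0.3408] [2.2193 2.2196 0.0011] 0.13866772218526663 [ 2.3077 -3.4812  0.526 ] [-0.9985 -0.811  -0.0064]
```

View pics/g3.png

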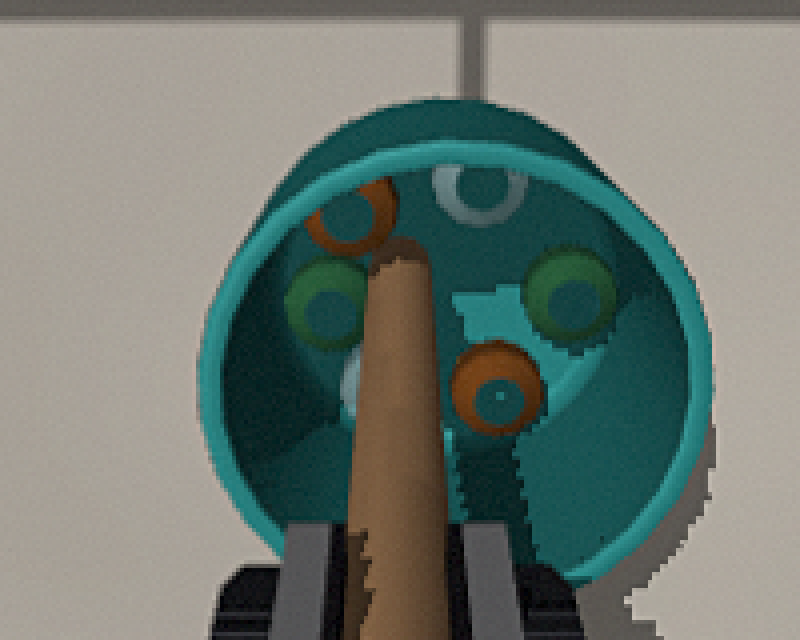

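A side force of 4 N shows, so check whether the cup slid and whether the stick is still straight.

```bash
cat > cup.py <<'E'
from h import *
np.set_printoptions(precision=4,suppress=True)
import sys
tag=sys.argv[1]
s=bot.read_state();p=s['tool_pos'];print("tcp",p,s['wrist_force'])
im=bot.read_camera("scene")[:,:,::-1];cv2.imwrite(f"pics/sc_{tag}.png",im)
hsv=cv2.cvtColor(im,cv2.COLOR_BGR2HSV);m=cv2.inRange(hsv,(80,150,30),(100,255,255));m[:190]=0;m[290:]=0;m[:,:210]=0;m[:,310:]=0
n,l,st,c=cv2.connectedComponentsWithStats(m);k=1+np.argmax(st[1:,4]);print("scene cup bbox",st[k])
im0=cv2.imread("pics/scene0.png");hsv=cv2.cvtColor(im0,cv2.COLOR_BGR2HSV);m=cv2.inRange(hsv,(80,150,30),(100,255,255));m[:190]=0;m[290:]=0;m[:,:210]=0;m[:,310:]=0
n,l,st,c=cv2.connectedComponentsWithStats(m);k=1+np.argmax(st[1:,4]);print("at start      ",st[k])
d=proj("scene",[[.5745,-.207,.04],[.5845,-.207,.04],[.5745,-.197,.04]]);print("px per cm x,y",d[1]-d[0],d[2]-d[0])
im=bot.read_camera("wrist")[:,:,::-1];cv2.imwrite(f"pics/wr_{tag}.png",cv2.resize(im[160:320,220:420],None,fx=4,fy=4,interpolation=0))
im=cv2.imread(f"pics/sc_{tag}.png");cv2.imwrite(f"pics/scc_{tag}.png",cv2.resize(im[120:270,200:320],None,fx=5,fy=4.0,interpolation=0) if 0 else cv2.resize(im[130:270,200:320],None,fx=4,fy=4,interpolation=0))
E
python3 cup.py a
```

```text
tcp [ 0.5613 -0.1939  0.3407] [ 2.3274 -1.8688  1.318 ]
scene cup bbox [ 233  213   48   52 1840]
at start       [ 232  213   48   52 2040]
px per cm x,y [-3.2277  2.4062] [3.5566 1.659 ]
```

View pics/scc_a.png

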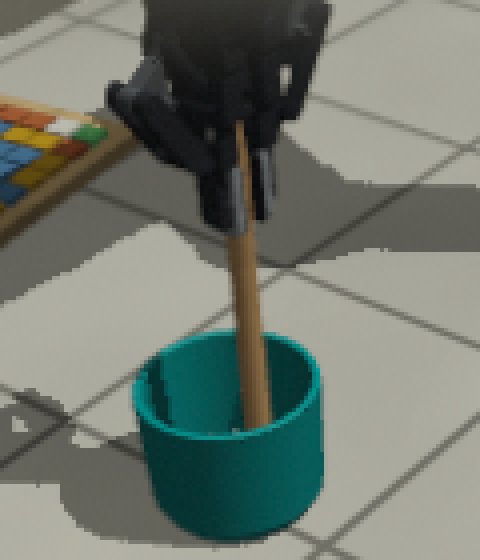

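The cup has moved 1–2 mm and the stick is still straight. Continue the circle at about 1.8 cm.

```bash
python3 -m jog '[[[1,-0.44,-0.22,0,0,0,0],[1,-0.87,-0.4,0,0,0,0],[1,-1.34,-0.46,0,0,0,0],[1,-1.81,-0.4,0,0,0,0],[1,-2.24,-0.22,0,0,0,0],[1,-2.61,0.07,0,0,0,0],[1,-2.9,0.44,0,0,0,0],[1,-3.08,0.87,0,0,0,0],[1,-3.14,1.34,0,0,0,0],[1,-3.08,1.81,0,0,0,0],[1,-2.9,2.24,0,0,0,0],[1,-2.61,2.61,0,0,0,0]]]'; python3 cup.py b
```

```text
time: 12.55
tool_pos: [0.5874, -0.2192, 0.3395]
tcp_rot: [-2.22, -2.22, 0.002]
wrist_force: [-2.4, 3.4, 0.7]
width: 0.14
tcp [ 0.5874 -0.2192  0.3395] [-2.377   3.3726  0.6751]
scene cup bbox [ 231  212   47   52 1828]
at start       [ 232  213   48   52 2040]
px per cm x,y [-3.2277  2.4062] [3.5566 1.659 ]
```

View pics/wr_b.png

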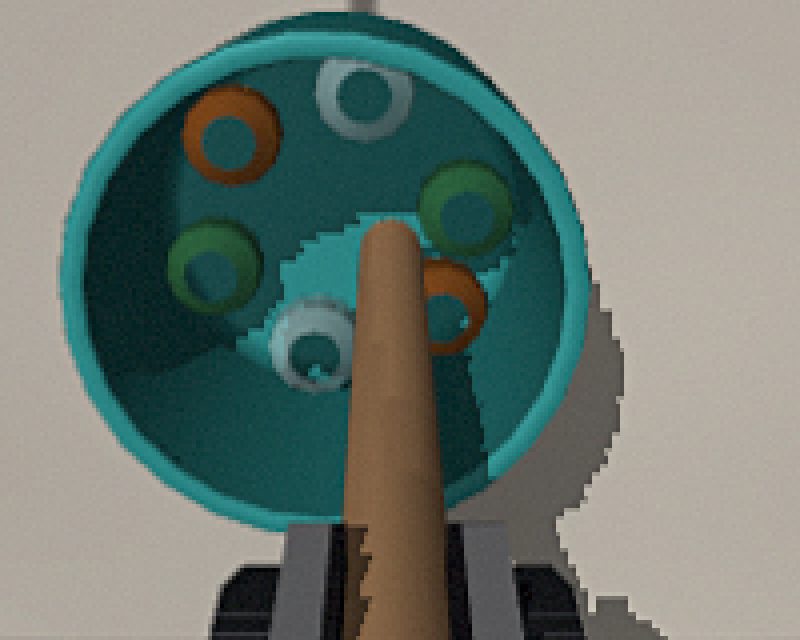

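View pics/scc_b.png

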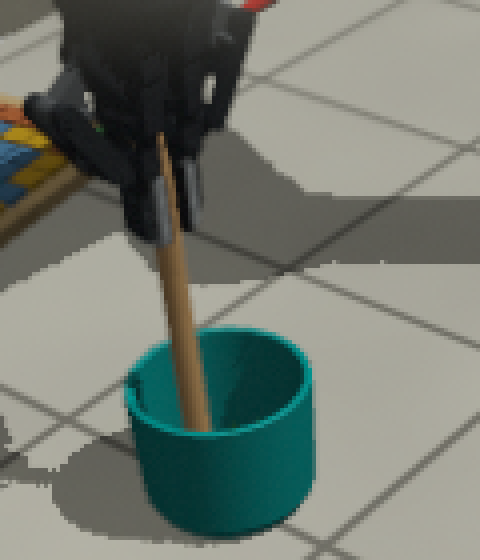

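All six beads are in the cup. They are pressed outward but hardly turned, because the stick runs inside the ring. The widest gap is at the far left, between the white bead at 79° and the green one at 8°. I'll return to the middle, enter that gap radially, then circle.

```bash
python3 -m jog '[[[1,0.5,-0.6,0,0,0,0],[1,0.97,-1.1,0,0,0,0],[1,1.3,-0.9,0,0,0,0],[1,1.65,-0.54,0,0,0,0],[1,1.85,-0.32,0,0,0,0],[1,2.06,-0.1,0,0,0,0],[1,2.2,0.04,0,0,0,0],[1,2.33,0.2,0,0,0,0],[1,2.47,0.34,0,0,0,0],[1,2.47,0.34,0,0,0,0]]]'; python3 cup.py c
```

```text
time: 13.9
tool_pos: [0.591, -0.1948, 0.3401]
tcp_rot: [2.221, 2.221, -0.001]
wrist_force: [-0.1, -1.1, 0.5]
width: 0.139
tcp [ 0.591  -0.1948  0.3401] [-0.1378 -1.1327  0.5314]
scene cup bbox [ 231  212   47   52 1819]
at start       [ 232  213   48   52 2040]
px per cm x,y [-3.2277  2.4062] [3.5566 1.659 ]
```

View pics/wr_c.png

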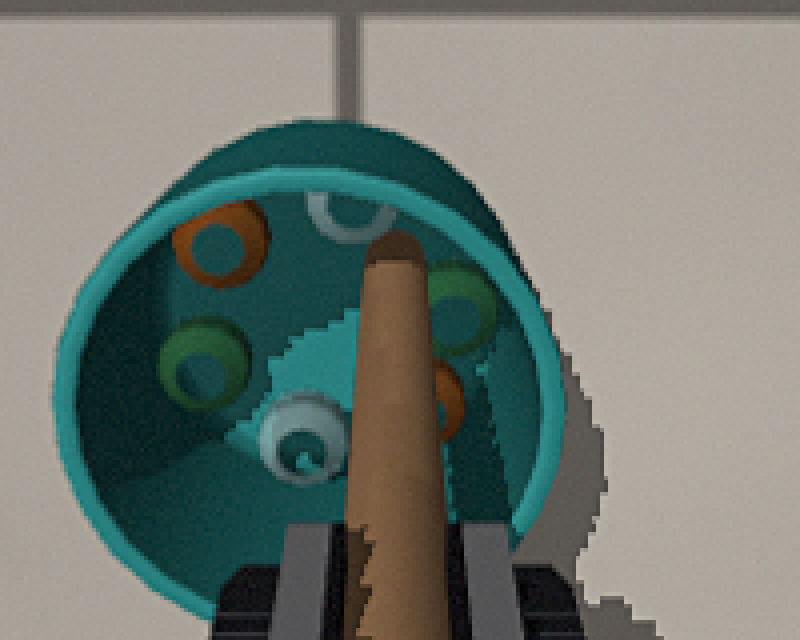

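The stick is now in the gap, about 22 mm from the middle at roughly 48°. Begin circling counterclockwise.

```bash
python3 -m jog '[[[1,0.22,-0.46,0,0,0,0],[1,0.43,-0.97,0,0,0,0],[1,0.5,-1.51,0,0,0,0],[1,0.43,-2.05,0,0,0,0],[1,0.22,-2.56,0,0,0,0],[1,-0.12,-2.99,0,0,0,0]]]'; python3 cup.py d
```

```text
time: 14.75
tool_pos: [0.5614, -0.1956, 0.3404]
tcp_rot: [2.221, 2.22, 0.004]
wrist_force: [4.3, -1.0, 0.8]
width: 0.138
tcp [ 0.5614 -0.1956  0.3404] [ 4.299  -1.0213  0.8307]
scene cup bbox [ 233  213   47   52 1837]
at start       [ 232  213   48   52 2040]
px per cm x,y [-3.2277  2.4062] [3.5566 1.659 ]
```

View pics/wr_d.png

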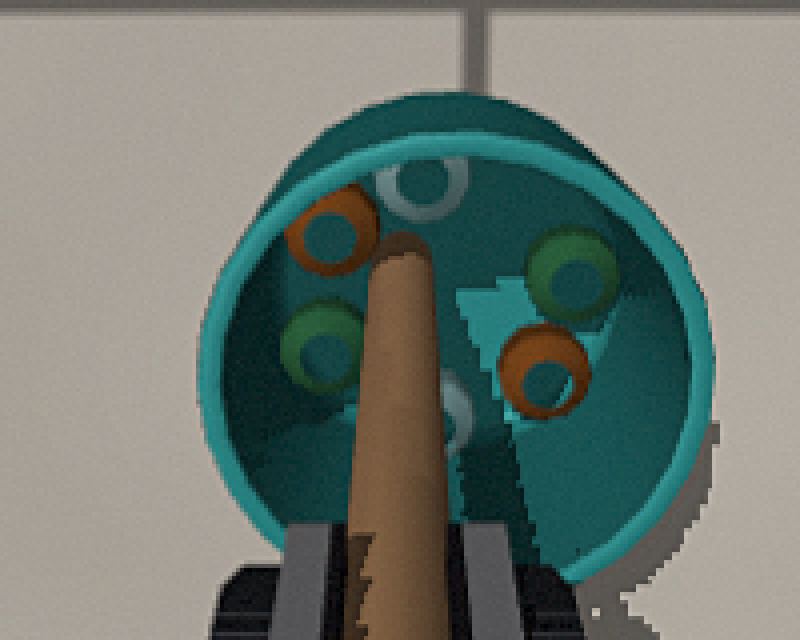

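The stick slipped inside again, because the cup yields a few mm with the push and the wall contact wedges. There is now a 96° gap from 7° to 103°. I'll enter it deeper (about 24 mm), so the push on the beads is purely tangential.

```bash
python3 -m jog '[[[1,-0.4,0.6,0,0,0,0],[1,-0.7,1.3,0,0,0,0],[1,-0.2,1.6,0,0,0,0],[1,0.2,1.8,0,0,0,0],[1,0.65,2.08,0,0,0,0],[1,1.17,2.38,0,0,0,0],[1,1.35,2.1,0,0,0,0],[1,1.5,1.83,0,0,0,0],[1,1.57,1.5,0,0,0,0],[1,1.59,1.18,0,0,0,0]]]'; python3 cup.py e
```

```text
time: 16.1
tool_pos: [0.5731, -0.1803, 0.3407]
tcp_rot: [2.22, 2.219, 0.002]
wrist_force: [1.7, -1.4, 0.7]
width: 0.143
tcp [ 0.5731 -0.1803  0.3407] [ 1.6969 -1.422   0.6613]
scene cup bbox [ 235  212   47   52 1825]
at start       [ 232  213   48   52 2040]
px per cm x,y [-3.2277  2.4062] [3.5566 1.659 ]
```

View pics/wr_e.png

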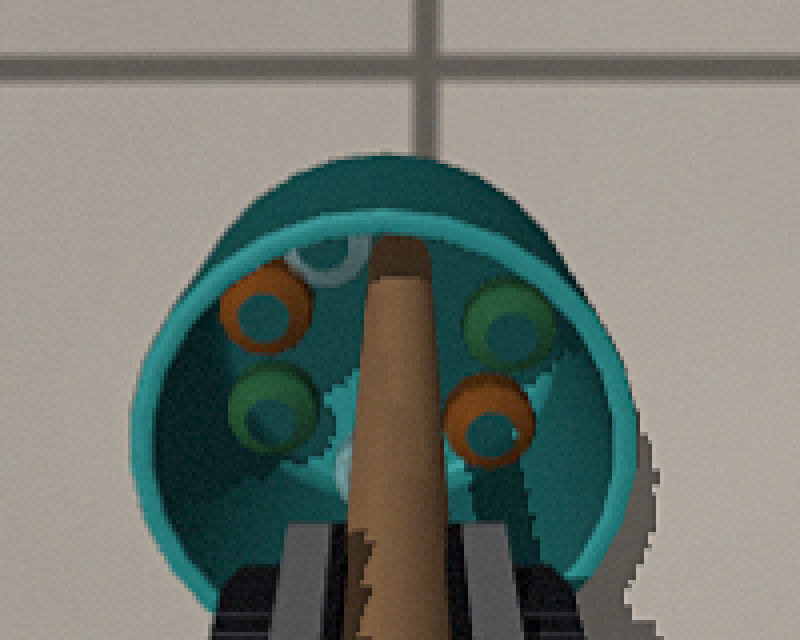

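The stick now stands deep between the white and green beads (about 23 mm, 83°) and is pushing a train of beads. Carry on round.

```bash
python3 -m jog '[[[1,0.05,-0.5,0,0,0,0],[1,0.03,-0.95,0,0,0,0],[1,-0.1,-1.4,0,0,0,0],[1,-0.3,-1.8,0,0,0,0],[1,-0.57,-2.2,0,0,0,0],[1,-0.9,-2.5,0,0,0,0],[1,-1.3,-2.75,0,0,0,0]]]'; python3 cup.py f
```

```text
time: 17.08
tool_pos: [0.5453, -0.1931, 0.3401]
tcp_rot: [2.222, 2.221, 0.001]
wrist_force: [4.3, -0.1, 1.2]
width: 0.139
tcp [ 0.5453 -0.1931  0.3401] [ 4.2855 -0.1008  1.2204]
scene cup bbox [ 241  211   46   51 1809]
at start       [ 232  213   48   52 2040]
px per cm x,y [-3.2277  2.4062] [3.5566 1.659 ]
```

View pics/wr_f.png

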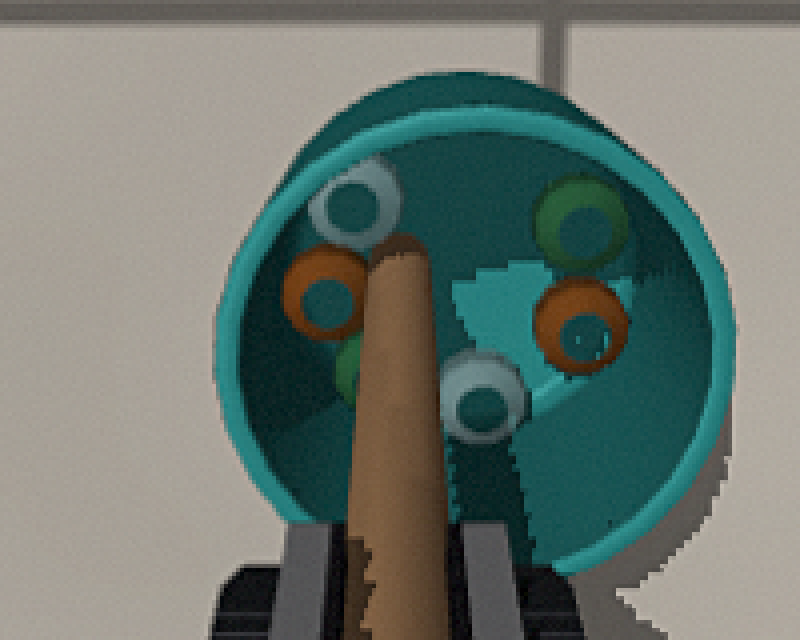

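The stick slipped past the white bead again, and the cup was dragged about 16 mm towards the robot (limit 50 mm). Its centre is now about (0.559, −0.200) by both views. I'll stop pushing trains and stir full rounds at about 17 mm around the present centre, biased to nudge the cup back.

```bash
python3 -m jog '[[[1,-0.78,-0.33,0,0,0,0],[1,-1.62,-0.06,0,0,0,0],[1,-2.2,0.65,0,0,0,0],[1,-2.4,1.5,0,0,0,0],[1,-2.15,2.4,0,0,0,0],[1,-1.5,3.0,0,0,0,0],[1,-0.65,3.3,0,0,0,0],[1,0.15,3.1,0,0,0,0],[1,0.7,2.5,0,0,0,0],[1,0.85,1.68,0,0,0,0],[1,0.6,0.84,0,0,0,0],[1,-0.1,0.26,0,0,0,0]]]'; python3 cup.py g
```

```text
time: 18.68
tool_pos: [0.5487, -0.1944, 0.3415]
tcp_rot: [2.217, 2.218, 0.005]
wrist_force: [3.4, -1.1, 0.8]
width: 0.138
tcp [ 0.5487 -0.1944  0.3415] [ 3.4192 -1.0655  0.7699]
scene cup bbox [ 238  211   47   52 1816]
at start       [ 232  213   48   52 2040]
px per cm x,y [-3.2277  2.4062] [3.5566 1.659 ]
```

View pics/wr_g.png

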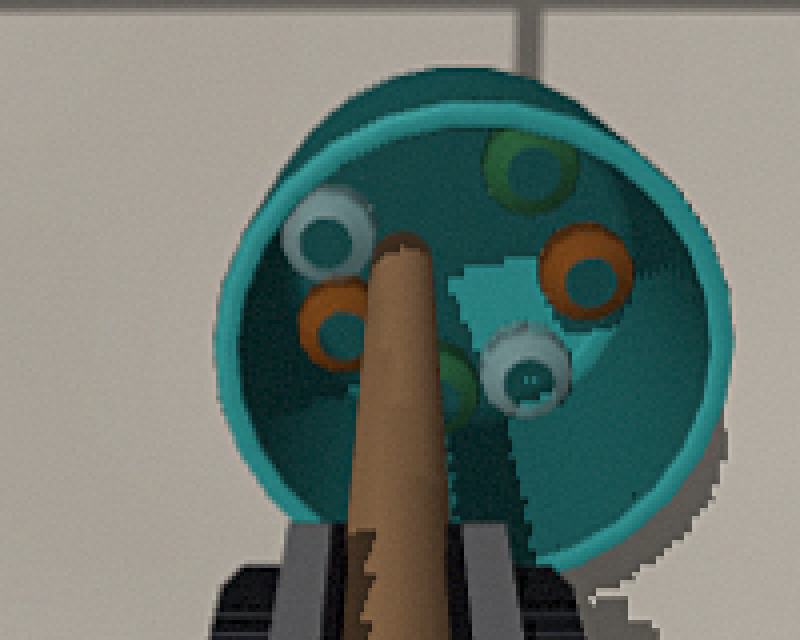

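View pics/scc_g.png

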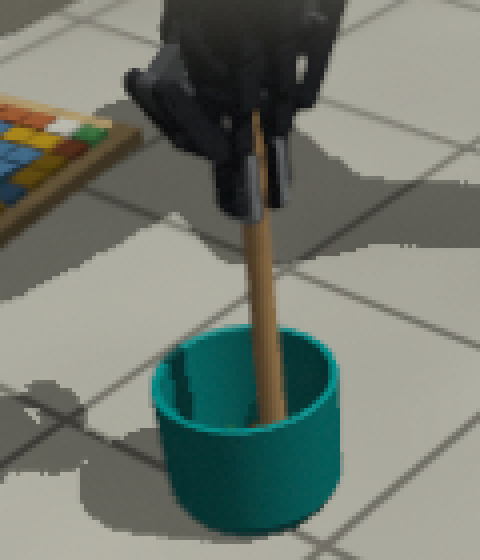

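That full round worked: every bead moved roughly 25–45° round the ring. All six are in, the stick is straight and the cup's centre is at about (0.563, −0.202). Repeat twice, still biased back towards the first place.

```bash
python3 -m jog '[[[1,-0.78,-0.33,0,0,0,0],[1,-1.62,-0.06,0,0,0,0],[1,-2.2,0.65,0,0,0,0],[1,-2.4,1.5,0,0,0,0],[1,-2.15,2.4,0,0,0,0],[1,-1.5,3.05,0,0,0,0],[1,-0.65,3.4,0,0,0,0],[1,0.15,3.2,0,0,0,0],[1,0.7,2.6,0,0,0,0],[1,0.85,1.8,0,0,0,0],[1,0.6,0.95,0,0,0,0],[1,-0.1,0.4,0,0,0,0]]]'; python3 cup.py i
```

```text
time: 20.27
tool_pos: [0.552, -0.1948, 0.3406]
tcp_rot: [2.22, 2.219, 0.005]
wrist_force: [4.7, 1.1, 0.4]
width: 0.136
tcp [ 0.552  -0.1948  0.3406] [4.7253 1.0864 0.3791]
scene cup bbox [ 237  212   47   52 1822]
at start       [ 232  213   48   52 2040]
px per cm x,y [-3.2277  2.4062] [3.5566 1.659 ]
```

View pics/wr_i.png

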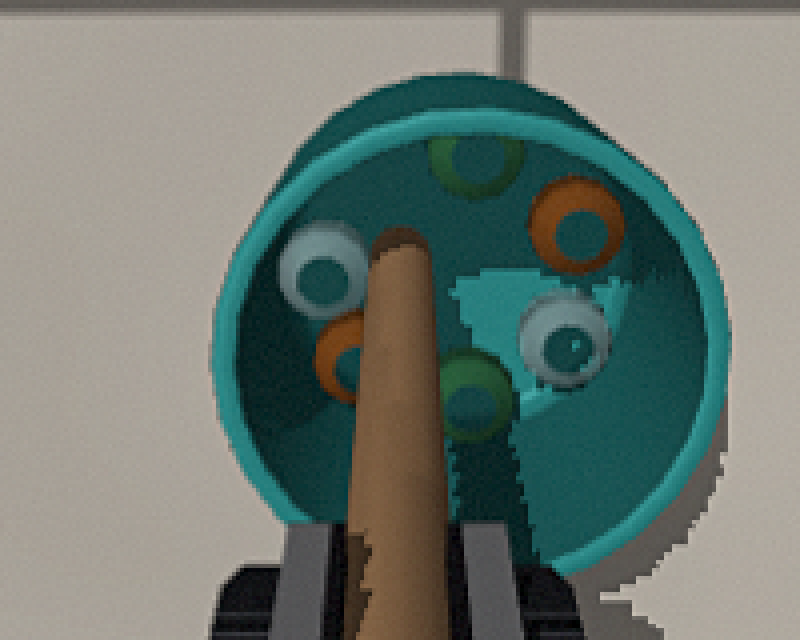

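```bash
python3 -m jog '[[[1,-0.78,-0.33,0,0,0,0],[1,-1.62,-0.06,0,0,0,0],[1,-2.2,0.65,0,0,0,0],[1,-2.4,1.5,0,0,0,0],[1,-2.2,2.4,0,0,0,0],[1,-1.6,3.05,0,0,0,0],[1,-0.7,3.4,0,0,0,0],[1,0.1,3.2,0,0,0,0],[1,0.65,2.6,0,0,0,0],[1,0.8,1.8,0,0,0,0],[1,0.5,0.95,0,0,0,0],[1,-0.2,0.4,0,0,0,0]]]'; python3 cup.py j
```

```text
time: 21.88
tool_pos: [0.5553, -0.1968, 0.3401]
tcp_rot: [-2.222, -2.221, -0.002]
wrist_force: [1.7, 0.7, -0.0]
width: 0.139
tcp [ 0.5553 -0.1968  0.3401] [ 1.7471  0.695  -0.0076]
scene cup bbox [ 235  213   47   52 1842]
at start       [ 232  213   48   52 2040]
px per cm x,y [-3.2277  2.4062] [3.5566 1.659 ]
```

View pics/wr_j.png

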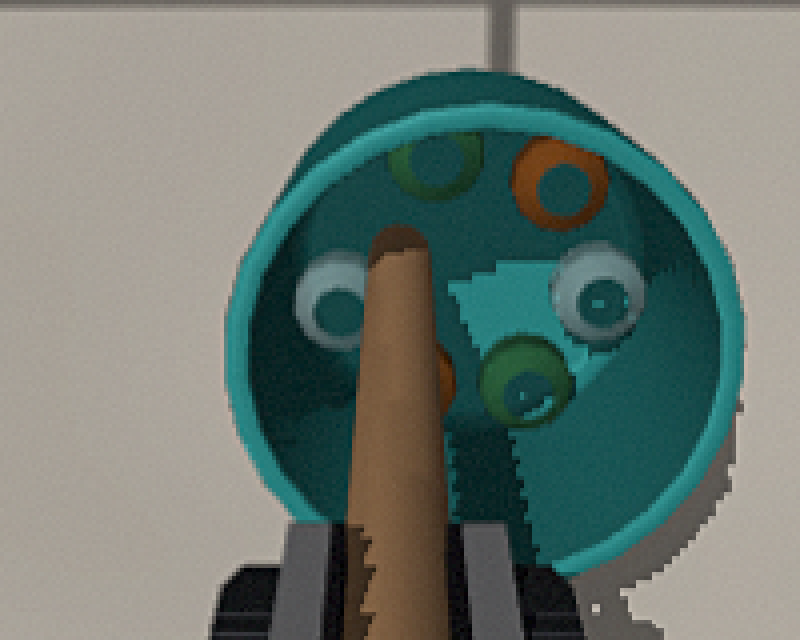

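Three further full rounds at about 17 mm are complete and the ring has turned visibly. The forces push the cup outward, so I'll do one more checked round and look at each quarter that the foot is really more than 10 mm off the middle.

```bash
python3 -m jog '[[[1,-0.2,-0.15,0,0,0,0],[1,-0.67,-0.23,0,0,0,0],[1,-1.15,-0.15,0,0,0,0],[1,-1.62,0.02,0,0,0,0],[1,-2.0,0.3,0,0,0,0],[1,-2.32,0.72,0,0,0,0],[1,-2.5,1.2,0,0,0,0],[1,-2.57,1.67,0,0,0,0]]]'; python3 cup.py k
```

```text
time: 22.98
tool_pos: [0.5725, -0.2225, 0.3394]
tcp_rot: [-2.22, -2.22, 0.002]
wrist_force: [-1.9, 4.2, 1.7]
width: 0.142
tcp [ 0.5725 -0.2225  0.3394] [-1.9046  4.2022  1.6893]
scene cup bbox [ 235  211   47   53 1816]
at start       [ 232  213   48   52 2040]
px per cm x,y [-3.2277  2.4062] [3.5566 1.659 ]
```

View pics/wr_k.png

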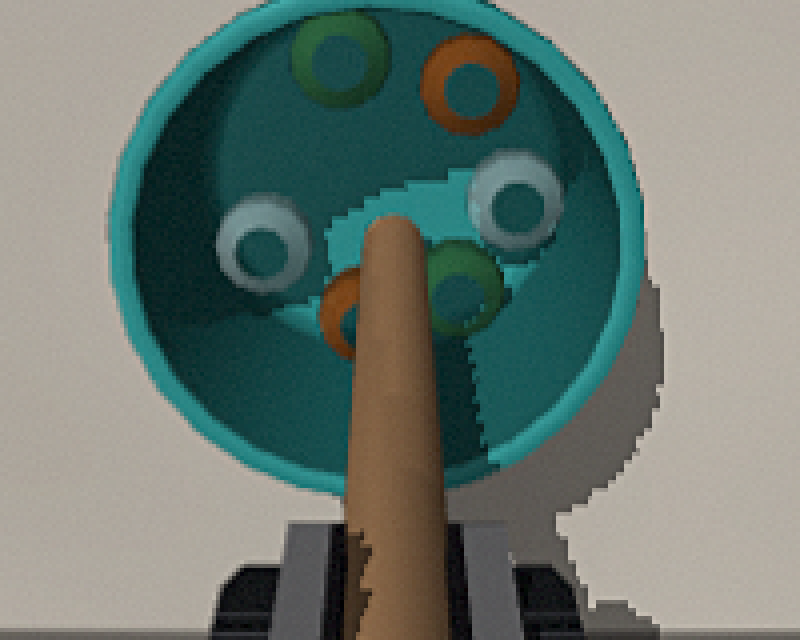

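```bash
cat > rel.py <<'E'
from h import *
np.set_printoptions(precision=4,suppress=True)
from scipy.optimize import least_squares
def rel(beads,foot):   # crop px (x4, origin 220,160); foot=far(top) visible edge of foot rim
    M=model("wrist");c=lambda p:(p[0]/4+220-.4,p[1]/4+160-.4)
    B=np.array([onz("wrist",c(p),.024,M)[:2] for p in beads])
    s=least_squares(lambda v:np.hypot(B[:,0]-v[0],B[:,1]-v[1])-v[2],[*B.mean(0),.028]).x
    F=onz("wrist",c(foot),.011,M); cam,_=ray("wrist",c(foot),M)
    print("beads circle",s,"foot edge",F,"cam",cam)
    d=F[:2]-cam[:2];d/=np.linalg.norm(d)
    fc=F[:2]-d*.007;print("foot centre",fc,"rel cup mm",(fc-s[:2])*1e3,"tcp",bot.read_state()['tool_pos'])
    print("bead pos",B)
E
python3 - <<'E'
from rel import *
rel([(340,58),(470,85),(516,200),(463,288),(264,243)],(393,216))
E
```

```text
beads circle [ 0.5683 -0.2054  0.0289] foot edge [ 0.5705 -0.2151  0.011 ] cam [ 0.572  -0.1404  0.3084]
foot centre [ 0.5706 -0.2081] rel cup mm [ 2.3149 -2.7167] tcp [ 0.5725 -0.2225  0.3393]
bead pos [[ 0.5595 -0.1778]
 [ 0.5868 -0.1834]
 [ 0.5972 -0.2083]
 [ 0.586  -0.2282]
 [ 0.5423 -0.2179]]
```

```bash
sed -i 's/fc=F\[:2\]-d/fc=F[:2]+d/' rel.py; python3 -m jog '[[[1,0.1,0.6,0,0,0,0],[1,0.4,1.1,0,0,0,0],[1,0.8,1.4,0,0,0,0],[1,1.25,1.6,0,0,0,0],[1,1.75,1.65,0,0,0,0],[1,2.25,1.6,0,0,0,0],[1,2.7,1.4,0,0,0,0],[1,3.1,1.1,0,0,0,0],[1,3.4,0.7,0,0,0,0],[1,3.58,0.24,0,0,0,0],[1,3.65,-0.25,0,0,0,0]]]'; python3 cup.py l
```

```text
time: 24.45
tool_pos: [0.5708, -0.1863, 0.341]
tcp_rot: [2.219, 2.219, 0.004]
wrist_force: [1.5, -3.6, 1.4]
width: 0.138
tcp [ 0.5708 -0.1863  0.341 ] [ 1.4714 -3.6014  1.3575]
scene cup bbox [ 233  214   48   52 1841]
at start       [ 232  213   48   52 2040]
px per cm x,y [-3.2277  2.4062] [3.5566 1.659 ]
```

View pics/wr_l.png

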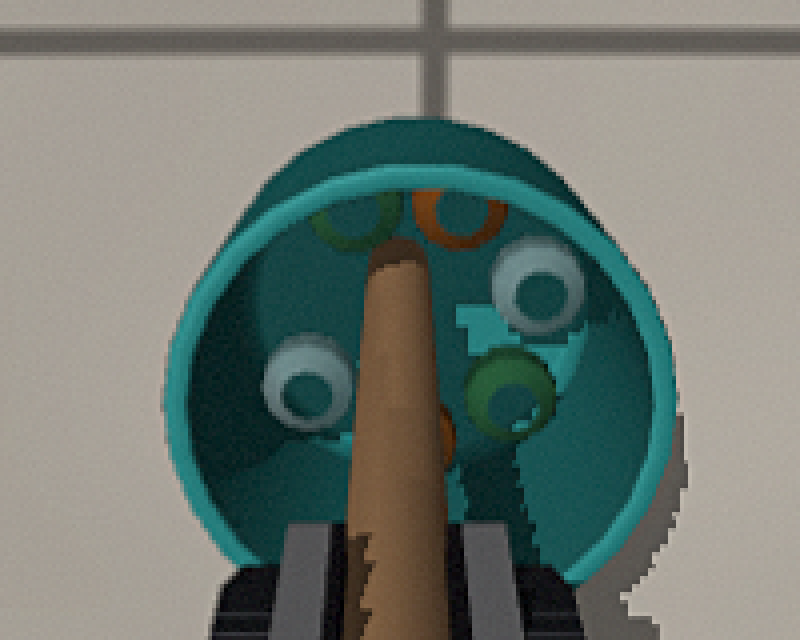

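```bash
python3 - <<'E'
from rel import *
rel([(357,204),(460,204),(538,285),(510,393),(308,382)],(400,238))
E
```

```text
beads circle [ 0.5744 -0.1997  0.0285] foot edge [ 0.5715 -0.1847  0.011 ] cam [ 0.57   -0.1041  0.3097]
foot centre [ 0.5717 -0.1917] rel cup mm [-2.7721  8.011 ] tcp [ 0.5703 -0.1862  0.3407]
bead pos [[ 0.5621 -0.1736]
 [ 0.5845 -0.1736]
 [ 0.6021 -0.1921]
 [ 0.5966 -0.2178]
 [ 0.5505 -0.2151]]
```

On the left the foot is only 8–11 mm off the middle, which is marginal. The widest gap is on the near-left side, so I'll enter it (this also covers "near" again), then sweep back clockwise to the left at a deeper radius.

```bash
python3 -m jog '[[[1,-0.5,-0.3,0,0,0,0],[1,-0.7,-0.9,0,0,0,0],[1,-0.6,-1.4,0,0,0,0],[1,-0.4,-1.9,0,0,0,0],[1,-0.1,-2.0,0,0,0,0],[1,0.2,-1.8,0,0,0,0],[1,0.5,-1.5,0,0,0,0],[1,0.75,-1.1,0,0,0,0],[1,0.9,-0.7,0,0,0,0]]]'; python3 cup.py m
```

```text
time: 25.68
tool_pos: [0.5638, -0.177, 0.3402]
tcp_rot: [2.221, 2.221, 0.001]
wrist_force: [1.5, -2.8, -0.2]
width: 0.141
tcp [ 0.5638 -0.177   0.3402] [ 1.4706 -2.8154 -0.1544]
scene cup bbox [ 239  214   47   53 1853]
at start       [ 232  213   48   52 2040]
px per cm x,y [-3.2277  2.4062] [3.5566 1.659 ]
```

View pics/wr_m.png

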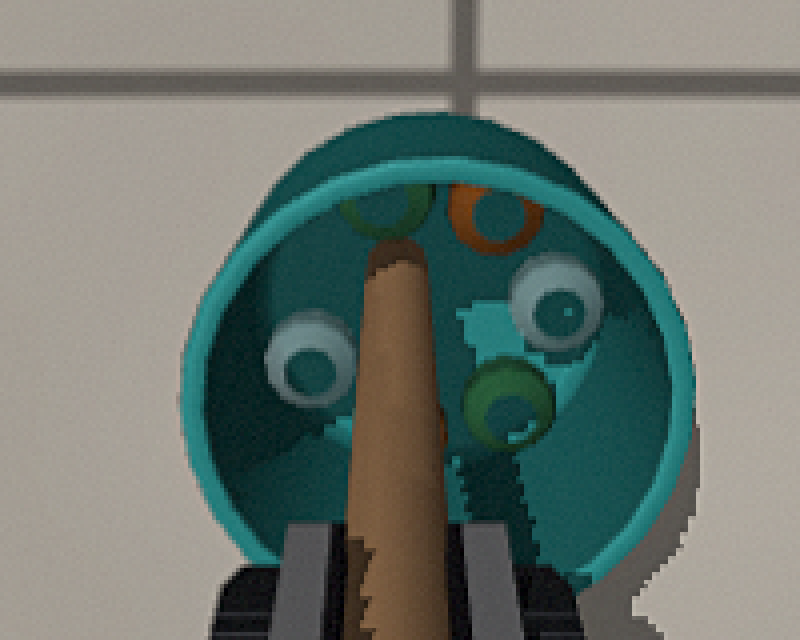

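```bash
python3 - <<'E'
from rel import *
rel([(387,193),(496,205),(557,303),(508,404),(310,360)],(397,238))
E
```

```text
beads circle [ 0.5706 -0.189   0.0288] foot edge [ 0.5638 -0.1753  0.011 ] cam [ 0.5634 -0.0949  0.3092]
foot centre [ 0.5638 -0.1823] rel cup mm [-6.8089  6.7436] tcp [ 0.5638 -0.177   0.3401]
bead pos [[ 0.5616 -0.1617]
 [ 0.5853 -0.1643]
 [ 0.5994 -0.1867]
 [ 0.5891 -0.211 ]
 [ 0.5441 -0.2002]]
```

```bash
python3 -m jog '[[[1,-0.7,-0.1,0,0,0,0],[1,-1.3,-0.32,0,0,0,0],[1,-0.9,-1.02,0,0,0,0],[1,-0.4,-1.62,0,0,0,0],[1,0,-1.6,0,0,0,0],[1,0.4,-1.22,0,0,0,0],[1,0.7,-0.82,0,0,0,0],[1,0.85,-0.42,0,0,0,0],[1,0.95,0,0,0,0,0],[1,0.95,0.3,0,0,0,0]]]'; python3 cup.py n
```

```text
time: 27.02
tool_pos: [0.5665, -0.1679, 0.3401]
tcp_rot: [2.221, 2.221, -0.001]
wrist_force: [-2.0, -3.5, 1.0]
width: 0.14
tcp [ 0.5665 -0.1679  0.3401] [-1.9806 -3.4876  0.9594]
scene cup bbox [ 240  216   47   53 1869]
at start       [ 232  213   48   52 2040]
px per cm x,y [-3.2277  2.4062] [3.5566 1.659 ]
```

View pics/wr_n.png

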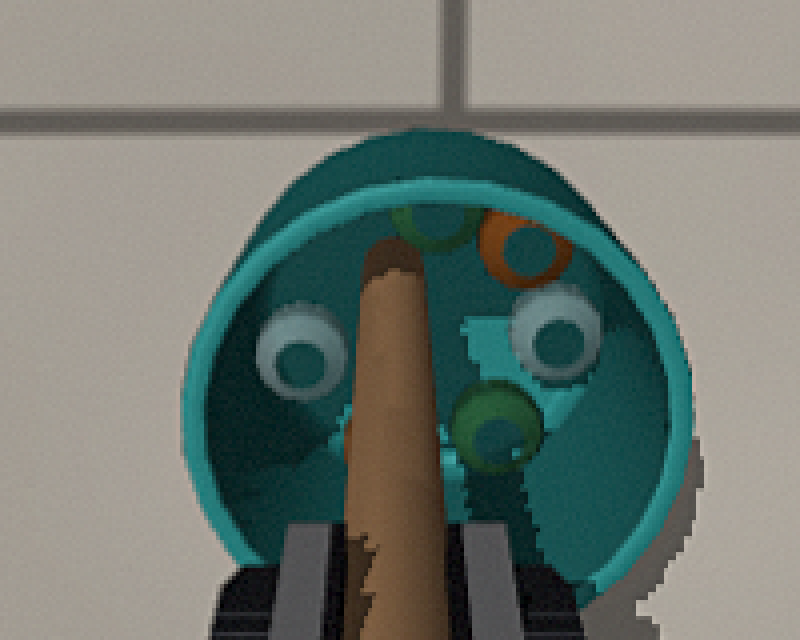

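```bash
python3 - <<'E'
from rel import *
rel([(436,207),(526,242),(556,333),(497,427),(302,352)],(393,237))
E
```

```text
beads circle [ 0.5734 -0.184   0.0287] foot edge [ 0.5655 -0.166   0.011 ] cam [ 0.5661 -0.0858  0.3091]
foot centre [ 0.5654 -0.173 ] rel cup mm [-8.0064 10.916 ] tcp [ 0.5666 -0.1679  0.3401]
bead pos [[ 0.5749 -0.1558]
 [ 0.5947 -0.1637]
 [ 0.602  -0.1848]
 [ 0.5893 -0.2077]
 [ 0.545  -0.1893]]
```

```bash
python3 -m jog '[[[1,-0.3,-0.5,0,0,0,0],[1,-0.2,-1.0,0,0,0,0],[1,0.2,-1.2,0,0,0,0],[1,0.5,-1.0,0,0,0,0],[1,0.6,-0.6,0,0,0,0],[1,0.6,-0.2,0,0,0,0],[1,0.6,0.2,0,0,0,0],[1,0.55,0.6,0,0,0,0]]]'; python3 cup.py o
```

```text
time: 28.12
tool_pos: [0.5721, -0.162, 0.3396]
tcp_rot: [-2.22, -2.22, 0.001]
wrist_force: [-2.5, 0.1, 0.1]
width: 0.141
tcp [ 0.5721 -0.162   0.3396] [-2.513   0.0817  0.0989]
scene cup bbox [ 238  217   48   53 1890]
at start       [ 232  213   48   52 2040]
px per cm x,y [-3.2277  2.4062] [3.5566 1.659 ]
```

View pics/wr_o.png

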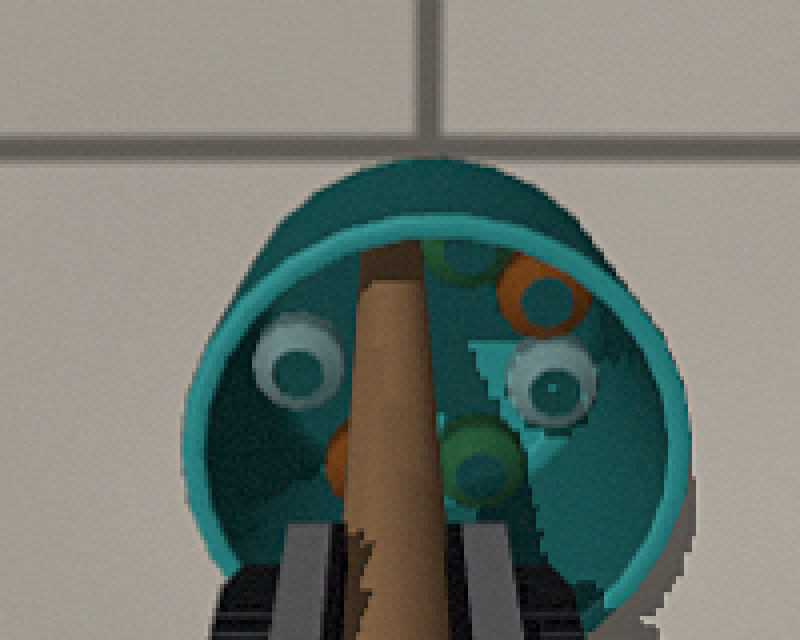

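```bash
python3 - <<'E'
from rel import *
rel([(465,236),(544,290),(551,382),(480,460),(298,360)],(392,236))
E
```

```text
beads circle [ 0.5791 -0.1835  0.0291] foot edge [ 0.5711 -0.1596  0.011 ] cam [ 0.5721 -0.08    0.3088]
foot centre [ 0.571  -0.1666] rel cup mm [-8.1028 16.91  ] tcp [ 0.5726 -0.1621  0.3397]
bead pos [[ 0.5871 -0.1561]
 [ 0.6048 -0.1685]
 [ 0.6072 -0.1904]
 [ 0.5914 -0.2097]
 [ 0.5499 -0.185 ]]
```

The foot is clearly left now (−8, +17 mm); push a little further into that zone. Then cross to the right, where the gap between the green and orange beads is open. This also nudges the cup back to −y.

```bash
python3 -m jog '[[[1,0,0.25,0,0,0,0],[1,0,0.45,0,0,0,0],[1,-0.6,0.4,0,0,0,0],[1,-1.3,0.3,0,0,0,0],[1,-2.0,0.3,0,0,0,0],[1,-2.7,0.3,0,0,0,0],[1,-3.3,0.3,0,0,0,0],[1,-3.8,0.3,0,0,0,0],[1,-4.2,0.3,0,0,0,0],[1,-4.6,0.3,0,0,0,0]]]'; python3 cup.py p
```

```text
time: 29.48
tool_pos: [0.5754, -0.2078, 0.3402]
tcp_rot: [-2.221, -2.221, -0.002]
wrist_force: [1.7, 3.8, 0.8]
width: 0.139
tcp [ 0.5754 -0.2078  0.3402] [1.6909 3.8256 0.7805]
scene cup bbox [ 235  216   48   53 1869]
at start       [ 232  213   48   52 2040]
px per cm x,y [-3.2277  2.4062] [3.5566 1.659 ]
```

View pics/wr_p.png

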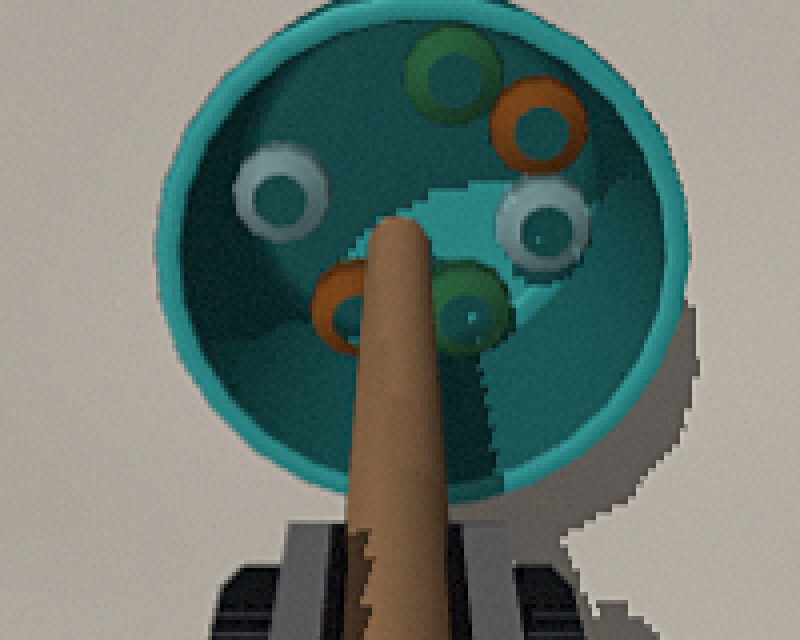

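```bash
python3 - <<'E'
from rel import *
rel([(453,75),(540,125),(543,225),(470,307),(356,308),(281,192)],(399,217))
E
```

```text
beads circle [ 0.5793 -0.1933  0.0288] foot edge [ 0.5756 -0.2013  0.011 ] cam [ 0.5749 -0.1261  0.3092]
foot centre [ 0.5756 -0.2083] rel cup mm [ -3.633  -15.0199] tcp [ 0.5753 -0.2082  0.3402]
bead pos [[ 0.5869 -0.1672]
 [ 0.6056 -0.1779]
 [ 0.607  -0.1999]
 [ 0.5914 -0.2187]
 [ 0.566  -0.2189]
 [ 0.55   -0.1924]]
```

On the right the foot is at (−4, −15) mm, and all six beads are in the cup, each 35 mm or more from where it first lay. Stirring is done. Nudge the cup a little further back, centre the foot, then lift straight out.

```bash
python3 -m jog '[[[1,-0.3,0.1,0,0,0,0],[1,-0.6,0.2,0,0,0,0],[1,-0.2,0.3,0,0,0,0],[1,0.3,0.4,0,0,0,0],[1,0.7,0.4,0,0,0,0],[1,0.7,0.4,-0.5,0,0,0],[1,0.7,0.4,-1.2,0,0,0],[1,0.7,0.4,-2.5,0,0,0],[1,0.7,0.4,-4,0,0,0],[1,0.7,0.4,-6,0,0,0],[1,0.7,0.4,-8,0,0,0],[1,0.7,0.4,-10,0,0,0]]]'; python3 -m jog '[[[1,0,0,-2,0,0,0],[1,0,0,-4,0,0,0.1],[1,0,0,-6,0,0,0.2],[1,0,0,-6,0,0,0.3],[1,0,0,-6,0,0,0.34],[1,0,0,-6,0,0,0.34]]]';python3 cup.py q; python3 -c "
from h import *
print(bot.read_state()['q'])"
```

```text
time: 31.08
tool_pos: [0.5792, -0.2011, 0.442]
tcp_rot: [2.221, 2.221, 0.001]
wrist_force: [0.2, 0.1, 0.6]
width: 0.139
time: 31.82
tool_pos: [0.5791, -0.2011, 0.5007]
tcp_rot: [2.565, 1.814, 0.0]
wrist_force: [-0.3, -0.8, -1.2]
width: 0.137
tcp [ 0.5791 -0.2011  0.5007] [-0.342  -0.7597 -1.2263]
scene cup bbox [ 234  215   47   53 2059]
at start       [ 232  213   48   52 2040]
px per cm x,y [-3.2277  2.4062] [3.5566 1.659 ]
[-3.74840054e-01  1.03673758e-01  1.61788882e+00 -4.43956979e-05
  1.41995149e+00 -3.55701290e-02]
```

View pics/wr_q.png

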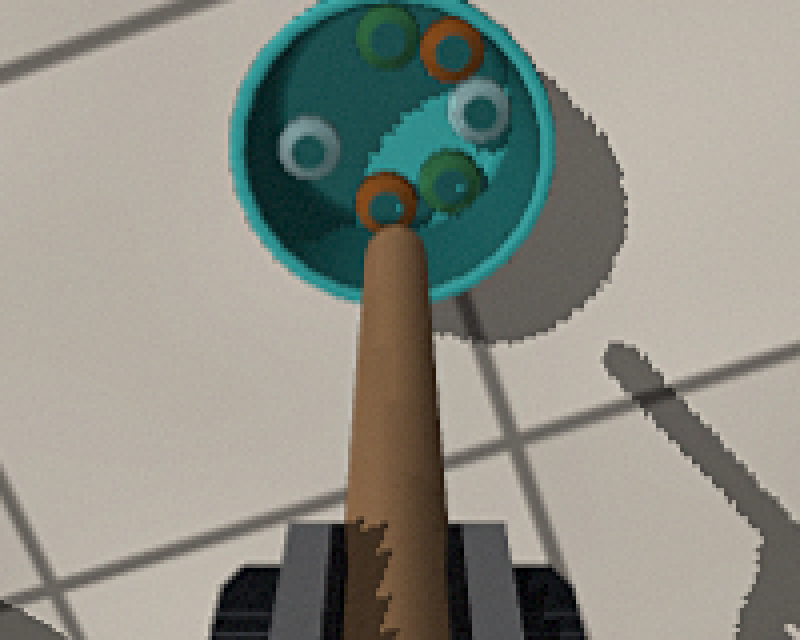

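View pics/sc_q.png

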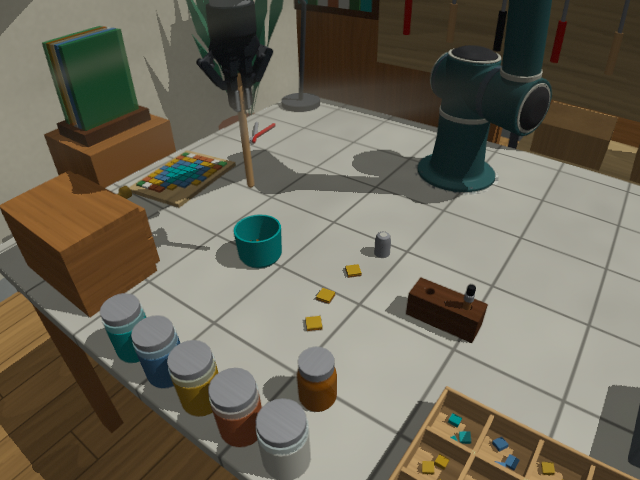

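The stick is out (foot about (250,187) in the scene view) and all six beads are in the upright cup. Now tilt it forward about tool x, raising and pulling back.

```bash
python3 -m jog '[[[1,0,-1,-2,-0.1,0,0],[1,0,-2,-4,-0.22,0,0],[1,0,-3,-6,-0.36,0,0],[1,0,-4,-8,-0.5,0,0],[1,0,-5,-9,-0.64,0,0],[1,0,-6,-10,-0.78,0,0],[1,0,-6,-10,-0.92,0,0],[1,0,-6,-10,-1.04,0,0],[1,0,-6,-10,-1.14,0,0],[1,0,-6,-10,-1.2,0,0],[1,0,-6,-10,-1.2,0,0],[1,0,-6,-10,-1.2,0,0]]]'; python3 cup.py r; python3 - <<'E'
from h import *
s=bot.read_state();print(s['q'],s['joint_vel'],s['width']);R=cv2.Rodrigues(s['tcp_rot'])[0];z=R[:,2];print("tool z",z,"from vertical deg",np.degrees(np.arccos(-z[2])),"foot",s['tool_pos']+.329*z,"top",s['tool_pos']+.109*z)
E
```

```text
time: 33.42
tool_pos: [0.5226, -0.1811, 0.6001]
tcp_rot: [1.659, 1.173, 0.801]
wrist_force: [-0.4, -0.5, 0.0]
width: 0.134
tcp [ 0.5226 -0.1811  0.6001] [-0.438  -0.5496  0.0083]
scene cup bbox [ 234  215   47   53 2060]
at start       [ 232  213   48   52 2040]
px per cm x,y [-3.2277  2.4062] [3.5566 1.659 ]
[-0.39469229 -0.34221218  2.0354345   0.20431748  0.25438579 -0.21798472] [ 0.0004199   0.00147301 -0.00060306  0.00201127 -0.004525   -0.0013901 ] 0.14032273344168789
tool z [ 0.87857526 -0.31065872 -0.36276256] from vertical deg 68.73004840276408 foot [ 0.81175648 -0.28332509  0.480999  ] top [ 0.61846992 -0.21498017  0.56080677]
```

View pics/sc_r.png

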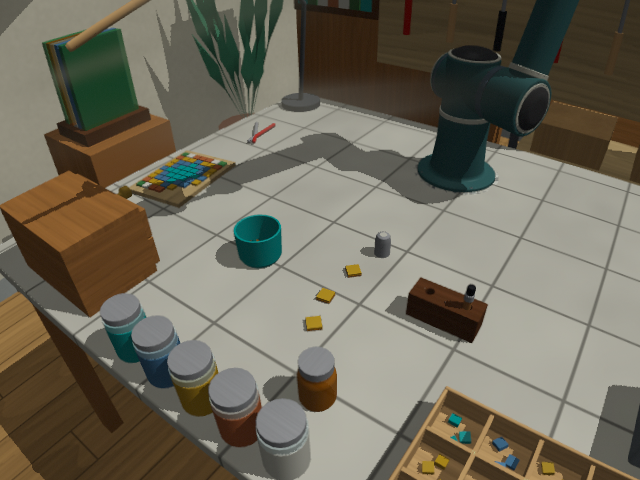

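```bash
python3 - <<'E'
from h import *
print(proj("scene",[[.8118,-.2833,.481]]))
im=bot.read_camera("wrist")[:,:,::-1];cv2.imwrite("pics/w9.png",im)
im=bot.read_camera("top")[:,:,::-1];cv2.imwrite("pics/t9.png",im)
print(bot.read_state()['time'],bot.read_state()['joint_vel'])
E
```

```text
[[67.38493634 47.51477815]]
33.625 [ 0.00205137  0.00159815  0.00157426  0.00200093 -0.00405182 -0.00110306]
```

View pics/w9.png

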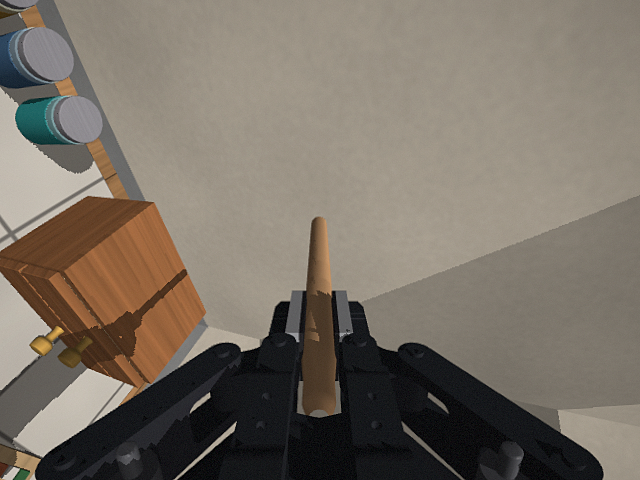

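View pics/t9.png

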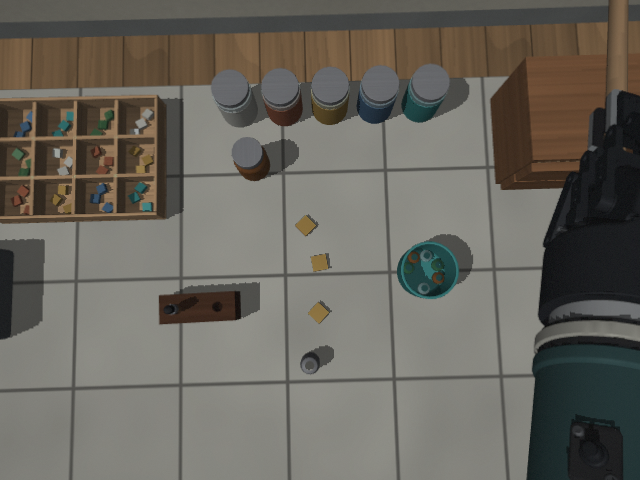

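The top view shows the cup at (428,270) against (433,272) at first, so it has moved about 8 mm. It stands upright with six beads inside, and the tiles, cap, jar and brush are at their first pixels. The wrist view shows the stick firm in the pads. Hand in.

```bash
python3 -c "
from workcell import bot
print(bot.finish_job())"
```

```text
the job is handed in; nothing more can be done
None
```

The stick came out of its block, stirred the beads and is now held nearly level for you to wipe. I handed the job in at 33.6 s of the 72 s; no verdict is reported.

**Stirring:** I made four full rounds at about 17–19 mm commanded, one spiralling out and three on the full circle. I added part-rounds to be sure the foot was well off the middle on every side. The foot was about 11 mm above the shelf, roughly 5 mm off the cup's floor. All six beads ended 35 mm or more from where they first lay.

**Final checks:**
- **Stick:** it is about 21° from level and at rest. Both ends are worked out, from the arm's pose and the earlier foot measurement, at about 0.48 m and 0.56 m above the shelf. In the picture the foot was about 5 pixels from where it should be.
- **Cup:** it stands upright about 8 mm from its first place, with all six beads inside.
- **Other things:** the tiles, cap, jar and stub brush show no movement.

**What went less well:**
- **Cup dragged:** it slid up to about 25 mm while I stirred, and I nudged it back.
- **Beads pushing the stick inward:** the stick slipped inside the ring several times, so parts of the circle ran nearer 12–15 mm than 20 mm from the middle.
- **Left-side check:** on the left my first check gave only 8–11 mm, so I repeated that side and measured about 17 mm, then about 15 mm on the right.

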